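# Load keyed vial carriers on the mixer and set its speed

## Robot

A 6-joint arm with a two-finger parallel gripper is mounted at the origin on the work surface. World frame = base frame: x ahead of the robot, y to its left, z up, the work surface at z = 0. Lengths are in m, angles in rad, forces in N, time in s.
With the tool pointing down it reaches from about 0.275 to 0.725 m from the base axis. Payload 5.6 kg.
Tool frame: the origin (TCP) lies on the front face of the gripper's body, between the roots of the fingers; the fingertips stand 73 mm ahead of it and the grasp point (between the pads) lies 54 mm ahead of it; z points along the fingers, x is the direction in which the jaws open and shut, and the axes are right-handed (so a half turn about z gives the same grasp; the last joint's range is limited). The gripper opens to 85 mm and grips with 20 to 120 N. Pads are 22 mm wide; open, the fingers measure 114 mm over their backs; the gripper's body (76 mm by 85 mm) begins 54 mm behind the grasp point. The pads swing forward as they close: fully open they stand 13 mm farther back than shut.
Start: joints at [1.406, 0.255, 0.108, 0, -1.424, -0.285], TCP at [0.239, 0.495, 0.304] pointing down, gripper open.
Joint ranges: [-2.95, 2.95], [-1.21, 1.97], [-1.09, 1.5], [-2.87, 1.71], [-2.94, -0.07], [-3.05, 3.05]. Speed limits (rad/s): [2.57, 2.57, 3.14, 3.14, 3.14, 3.14].

## Interface

Orientations are given as a rotation vector (axis times angle).
In Python, from plant import * gives the robot as it stands. The module is installed in compiled form; this text tells all that it offers.
- The arm moves only by the tool drive_tool, never from a script. Its argument "moves" is a list that holds one entry, the list of rows, each a list of 5 numbers: the opening, from 0 (shut) to 1 (fully open), then the shift along the tool's x, y, z in m, then the turn about the tool's z in rad. A call has 1 to 8 rows; each row is the pose to reach, as a shift and turn from the pose measured when the call began, along the tool's axes at that moment; what a row does not reach only later rows make up. A row lasts 1/8 s, in which the tool goes at most 62.5 mm and 10.7 degrees, less where a joint would pass 70% of its speed; a pose out of reach is approached as far as the arm can. A call with a gripper value outside its range is refused whole. The fingers move at their own pace and stop on an object; "grip_force" is the grip in N (left out, the last holds). Time passes only in rows, so rows that repeat a pose let the fingers close. It gives the time, the measured TCP pose, the force and the opening at its end, in the units of the state.
- read_state(): the state, without advancing time (a new reading comes with each control period).
- grab_frame(name): name is "scene" or "top"; returns the picture (384x512x3 uint8, blue, green, red); there is no depth.
- camera_params(name): a dict with "K" (3x3 intrinsics, pixels), "D" ([k1, k2, p1, p2, k3] as OpenCV has them; the pictures are not rectified), "extrinsics" (4x4, takes a point from world to camera coordinates). Camera axes: x right, y up, looking along -z (the intrinsics and any distortion apply to the point x, -y, -z); pixel columns grow to the right and rows downward; lengths in m; the calibration is good to about 2 mm. A picture is of the moment at which its call begins. camera_params takes no time and is no camera call.
- job_done(): hands the job in, once; it reports no verdict.
Trained networks look in the newest picture that a camera, given by its name, has taken for a name from the list of things; names that differ only in an ending like _2 or _b are one class to them, and where a whole thing is asked for, a point or a joint stands for the part that bears it (a point fixed in the world has none). Each returns a list of dicts, best first, with "p" (0 to 1); they miss things now and then, are a little off and sometimes report something else, mostly with a low value. They report only what shows in the picture. A call takes as long as a camera call. They do not tell look-alikes from the thing itself.
- silhouettes(camera, thing): "mask" (384x512 bool, what is visible of it) and "uv" ([column, row] in pixels, amid what is visible of it).
- tip_of(camera, thing): "uv" ([column, row] in pixels: a listed point, or the origin of a listed thing).
The state is a dict: "time_s": time; "joints": joint angles; "joint_vel": joint speeds; "effort": joint torques, N m; "eef_pos": TCP position; "orientation": TCP orientation; "contact_force": force on the tool from outside, world axes, zero at the start; "moment": the same for the moment, N m; "finger_gap": opening from 0.0 (shut) to 1.0 (fully open).
Only numpy, scipy, OpenCV 4.12 (cv2) and the standard library are available. Lean on these libraries where they do the work, as an engineer would, in place of code of your own. Each camera call takes 0.05 s, during which the arm holds its last target. There are 200 camera calls.

## Task

Load the vial mixer: for each vial carrier on the bench, take the dust cap off the spindle of the same colour and put the cap in the red tub, then turn the carrier so that its keyway meets the spindle's key and slide it down fully home on that spindle (a spindle without a carrier may keep its cap). When all carriers are loaded, turn the speed knob clockwise until its white line points at the orange mark, and last press the green start button. Leave the other things on the bench where they are.

Things in the scene. Friction and masses are not known exactly. Their poses are not given: they have to be found in the camera images.
- mixer: low white vial mixer bolted to the bench, 270 x 270 mm, flat deck 50 mm above the bench; origin at the centre of its underside. Three keyed spindles and one knob stand on the deck at the corners of a 130 mm square (65 mm from the centre along its x and y); the knob is at its (-x, -y) corner. Fixed.
- start (a joint): round green start button, 24 mm diameter, in a black housing on the deck by the mixer's front (-x) edge, midway along it; value in m, 0 up, 0.006 fully down; spring, about 5 N when down; counts as pressed above 0.004
- start_top (a point): centre of the start button's top face, pressed straight down
- dial_mark (a point): the orange index mark on the aluminium dial ring (90 mm diameter, 4 mm thick, fixed on the deck) round the knob; this point is 30 mm from the knob's axis
- knob (a joint): black speed knob: bar grip 54 mm long, 14 mm wide, 34 mm tall on a round 56 mm foot, with a white line along one half of its top and down that end. Value in rad, grows as it turns clockwise seen from above, range 0 to 4.0, light friction, stays where it is left; the mark lies 0.8 to 2.7 rad clockwise of the start
- knob_grip (a point): point on the knob's vertical axis inside its bar grip, 11 mm below the top of the bar, 85 mm above the bench
- knob_tip (a point): end of the knob's white line, 30 mm from its axis, level with knob_grip; the bar runs from the axis towards this point and the same distance to the other side
- tub: shallow red tub, 180 (x) x 260 (y) x 50 mm high, walls and floor 5 mm thick, fixed to the bench; origin at the centre of its underside
- spindle_blue: fixed, locked spindle with a blue flange (60 mm diameter, 8 mm thick) on the deck, under a dust cap at the start. Origin: centre of the flange's underside, z up. Shaft 20 mm diameter, top (tapered over 8 mm) 50 mm above the origin. On its +x side a key (rib) 7 mm wide, out to 17 mm from the axis, up to 36 mm above the origin; a white dash on the flange marks the key's side
- spindle_yellow: fixed, locked spindle with a yellow flange (60 mm diameter, 8 mm thick) on the deck, under a dust cap at the start. Origin: centre of the flange's underside, z up. Shaft 20 mm diameter, top (tapered over 8 mm) 50 mm above the origin. On its +x side a key (rib) 7 mm wide, out to 17 mm from the axis, up to 36 mm above the origin; a white dash on the flange marks the key's side
- spindle_green: fixed, locked spindle with a green flange (60 mm diameter, 8 mm thick) on the deck, under a dust cap at the start. Origin: centre of the flange's underside, z up. Shaft 20 mm diameter, top (tapered over 8 mm) 50 mm above the origin. On its +x side a key (rib) 7 mm wide, out to 17 mm from the axis, up to 36 mm above the origin; a white dash on the flange marks the key's side
- carrier_blue: blue vial carrier, 0.3 kg; may be absent. Plate 108 mm diameter; 4 vials 57 mm tall; hub 38 mm square, its bore 23 mm wide, 48 mm deep; keyway slot 11 mm wide on the +x side, marked by white stripes. Grip tab on top 40 mm (x) x 14 mm (y), from 54 to 100 mm height. Origin: centre of the underside. Home: 8 mm above the spindle's origin, its x along the spindle's x
- carrier_yellow: yellow vial carrier, 0.3 kg; may be absent. Plate 108 mm diameter; 4 vials 57 mm tall; hub 38 mm square, its bore 23 mm wide, 48 mm deep; keyway slot 11 mm wide on the +x side, marked by white stripes. Grip tab on top 40 mm (x) x 14 mm (y), from 54 to 100 mm height. Origin: centre of the underside. Home: 8 mm above the spindle's origin, its x along the spindle's x
- carrier_green: green vial carrier, 0.3 kg; may be absent. Plate 108 mm diameter; 4 vials 57 mm tall; hub 38 mm square, its bore 23 mm wide, 48 mm deep; keyway slot 11 mm wide on the +x side, marked by white stripes. Grip tab on top 40 mm (x) x 14 mm (y), from 54 to 100 mm height. Origin: centre of the underside. Home: 8 mm above the spindle's origin, its x along the spindle's x
- cap_blue: grey dust cap over the blue spindle, loose, 70 g: square cup 48 x 48 x 55 mm, open below (inside 40 mm wide, 51 mm deep), with a black round knob on top, 24 mm diameter, from 55 to 85 mm height. Origin at the centre of its lower rim, which rests on the flange
- cap_yellow: grey dust cap over the yellow spindle, loose, 70 g: square cup 48 x 48 x 55 mm, open below (inside 40 mm wide, 51 mm deep), with a black round knob on top, 24 mm diameter, from 55 to 85 mm height. Origin at the centre of its lower rim, which rests on the flange
- cap_green: grey dust cap over the green spindle, loose, 70 g: square cup 48 x 48 x 55 mm, open below (inside 40 mm wide, 51 mm deep), with a black round knob on top, 24 mm diameter, from 55 to 85 mm height. Origin at the centre of its lower rim, which rests on the flange
- amber_bottle: bystander, not to be disturbed: brown bottle, 60 mm diameter, 110 mm tall; origin at the centre of its underside
- small_jar: bystander, not to be disturbed: green jar, 50 mm diameter, 60 mm tall; origin at the centre of its underside
- beaker: bystander, not to be disturbed: glass cup, 70 mm diameter, 85 mm tall; origin at the centre of its underside
- dish: bystander, not to be disturbed: white bowl, 80 mm diameter, 25 mm tall; origin at the centre of its underside
- tip_box: bystander, not to be disturbed: blue box with clear lid, 122 x 87 x 62 mm; origin at the centre of its underside
- pipette: bystander, not to be disturbed: white pipette lying on the bench, about 250 mm long along its x, 30 mm wide, 24 mm high; origin at the centre of its underside
- spatula: bystander, not to be disturbed: lying spatula, 170 mm long along its x
Not all that is in view belongs to the job. Leave any pink look-alike of the cap_blue alone.

How it is judged:
By the outcome, as a careful person would: the job done as asked, in the order asked, and still so for the second after the job is handed in, with the robot touching nothing.
Of carrier_blue, carrier_yellow, carrier_green only 2 to 3 are there at a start; the rules pass over those that are not, and their reading is None.
At some moment in a run one of carrier_blue, carrier_yellow, carrier_green may be knocked a few centimetres aside while the robot is not near it.
Once in a run the grip may slacken for a moment while it holds something.
It also fails if it takes over 210 s, if anything falls off the work surface, if the arm or the gripper's body presses on something with over 40 N, if the wrist force passes 120 N, or if a joint passes its speed limit or range.

## Working session

There is one attempt and no reset: what is moved stays moved. The work goes in short steps, Python scripts to look and compute and a tool call to move; the robot and the scene stay as the last step left them, time stands still between calls to the robot, and variables do not carry over. Pictures are saved under pics/ and viewed, about 12 in all and at most 16, crops included, and the job is handed in when it is done.

Besides the shell and the picture viewer there is one more tool, called after "Emit:" by a JSON object that holds its "fn" and its "kwargs". drive_tool: Moves the arm, as the interface text tells. Its arguments: {"type":"object","properties":{"moves":{"type":"array","items":{"type":"array","items":{"type":"array","items":{"type":"number"}}}},"grip_force":{"type":"number"}},"required":["moves"]}

```bash
mkdir -p pics
python3 - <<'E'
from plant import *
import cv2,numpy as np
for n in("scene","top"):
    im=grab_frame(n);cv2.imwrite(f"pics/{n}0.png",cv2.resize(im,(800,600),interpolation=cv2.INTER_CUBIC))
    p=camera_params(n);print(n,p["K"],p["D"],np.round(p["extrinsics"],3).tolist())
print(read_state())
E
```

```text
scene [[370.61245248   0.         253.68216864]
 [  0.         370.61245248 187.0432185 ]
 [  0.           0.           1.        ]] [-0.03612163  0.          0.          0.          0.        ] [[-0.799, 0.601, -0.005, 0.45], [-0.428, -0.563, 0.707, 0.18], [0.422, 0.567, 0.707, -1.282], [0.0, 0.0, 0.0, 1.0]]
top [[494.62583188   0.         260.11513849]
 [  0.         494.62583188 189.98046   ]
 [  0.           0.           1.        ]] [-0.17247036  0.          0.          0.          0.        ] [[-0.083, -0.997, -0.004, 0.052], [0.969, -0.082, 0.235, -0.604], [-0.234, 0.016, 0.972, -1.575], [0.0, 0.0, 0.0, 1.0]]
{'time_s': 0.1, 'joints': array([ 1.40558665e+00,  2.55681331e-01,  1.07152899e-01, -4.03470770e-04,
       -1.42389143e+00, -2.84607312e-01]), 'joint_vel': array([ 2.02939877e-03, -1.22750265e-03,  2.52787229e-03,  5.39843718e-04,
       -5.15492866e-05,  3.49763086e-04]), 'effort': array([-4.18352618e-03, -3.87600446e+01,  2.38475436e+01,  5.37810981e+00,
       -3.78872151e-03, -8.96950525e-06]), 'eef_pos': array([0.23895158, 0.4950381 , 0.30309991]), 'orientation': array([ 1.66926318e+00, -2.65979677e+00,  1.49099572e-03]), 'contact_force': array([-0.26413317, -0.47141965,  0.0963533 ]), 'moment': array([-0.02668935,  0.01667075,  0.03686083]), 'finger_gap': 1.0049843467032995}
```

View pics/scene0.png

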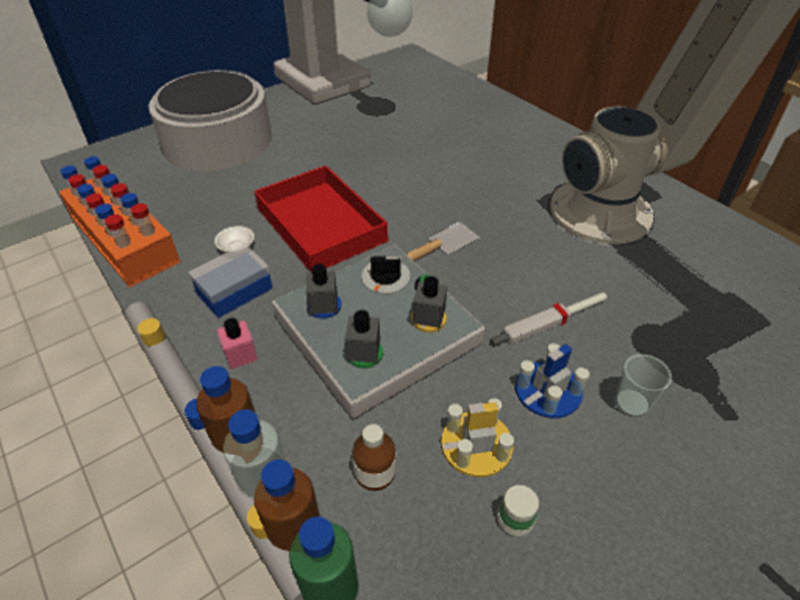

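View pics/top0.png

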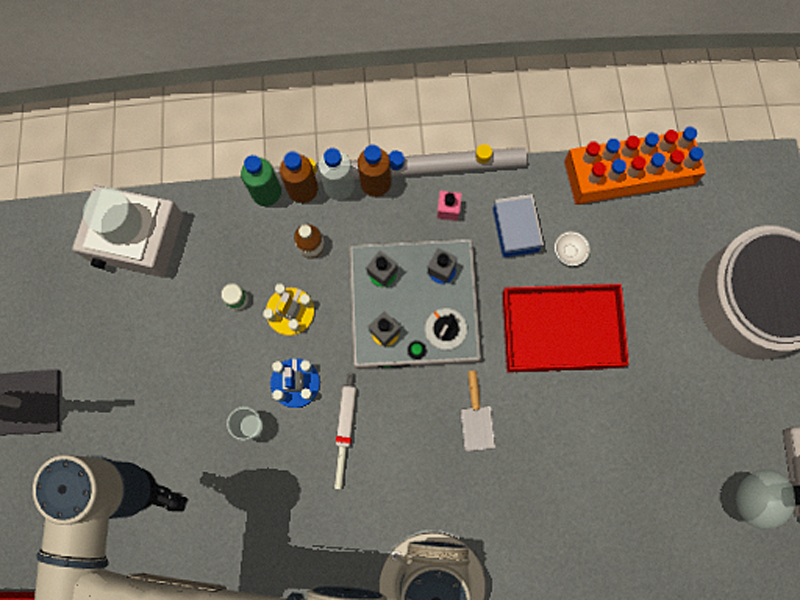

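The scene picture shows blue and yellow carriers, and no green one. In the top picture (800 px scale) they are at (296,382) and (290,310). The yellow cap is at (385,327), the blue cap at (443,265), the knob at (445,327) and the tub at (566,328).

```bash
cat > h.py <<'E'
from plant import *
import cv2,numpy as np
from scipy.spatial.transform import Rotation as R
F=np.diag([1.,-1,-1])
P={n:camera_params(n) for n in("scene","top")}
def proj(n,X):
    p=P[n];E=F@p["extrinsics"][:3]
    return cv2.projectPoints(np.atleast_2d(np.asarray(X,float)),cv2.Rodrigues(E[:,:3])[0],E[:,3],p["K"],np.array(p["D"]))[0][:,0]
def ray(n,uv):
    p=P[n];E=F@p["extrinsics"][:3];Rm=E[:,:3]
    q=cv2.undistortPoints(np.array(uv,float).reshape(1,1,2),p["K"],np.array(p["D"]))[0,0]
    return -Rm.T@E[:,3],Rm.T@np.array([q[0],q[1],1.])
def at_z(n,uv,z):
    o,d=ray(n,uv);return o+d*(z-o[2])/d[2]
def tri(a,b):
    (o1,d1),(o2,d2)=ray("scene",a),ray("top",b)
    s=np.linalg.lstsq(np.c_[d1,-d2],o2-o1,rcond=None)[0]
    x,y=o1+s[0]*d1,o2+s[1]*d2;return (x+y)/2,np.linalg.norm(x-y)
def crop(im,n,c,r,k,name):
    u,v=proj(n,c)[0].astype(int);y,x=max(v-r,0),max(u-r,0)
    c=cv2.resize(im[y:v+r,x:u+r],None,fx=k,fy=k,interpolation=cv2.INTER_CUBIC)
    if name:cv2.imwrite(name,c)
    return c
def plan(target,yaw=None):
    """target world TCP xyz, tool x-axis world yaw -> shift in tool axes, turn about tool z"""
    s=read_state();Rt=R.from_rotvec(s["orientation"]).as_matrix()
    d=Rt.T@(np.array(target)-s["eef_pos"]);out=[*np.round(d,4)]
    if yaw is not None:
        cur=np.arctan2(Rt[1,0],Rt[0,0]);t=-((yaw-cur+np.pi/2)%np.pi-np.pi/2);out.append(round(float(t),3))
    return out
E
python3 - <<'E'
from h import *
for n in P: grab_frame(n)
for t in "mixer start_top dial_mark knob_grip knob_tip tub spindle_blue spindle_yellow spindle_green carrier_blue carrier_yellow carrier_green cap_blue cap_yellow cap_green pipette".split():
    r={n:tip_of(n,t) for n in P}
    for n in P: print(t,n,[(np.round(q["uv"],1).tolist(),round(q["p"],2)) for q in r[n][:2]])
    if r["scene"] and r["top"]:
        x,e=tri(r["scene"][0]["uv"],r["top"][0]["uv"]);print("   ",np.round(x,4),round(e,4))
E
```

```text
mixer scene [([241.0, 213.3], 0.67), ([150.0, 159.0], 0.6)]
mixer top [([267.1, 194.1], 0.88)]
    [ 0.6033 -0.0177 -0.0057] 0.0141
start_top scene [([233.4, 224.1], 0.61), ([304.5, 285.2], 0.53)]
start_top top [([283.5, 200.6], 0.67), ([267.2, 224.9], 0.57)]
    [ 0.5969 -0.0773 -0.1153] 0.0195
dial_mark scene [([243.0, 181.7], 0.5)]
dial_mark top [([281.3, 202.7], 0.74), ([246.5, 212.0], 0.39)]
    [ 0.558  -0.0629  0.0554] 0.0077
knob_grip scene [([245.0, 166.0], 0.6), ([208.9, 196.7], 0.31)]
knob_grip top [([283.3, 207.0], 0.71), ([360.1, 209.5], 0.27)]
    [ 0.5385 -0.0695  0.0976] 0.0033
knob_tip scene [([256.9, 169.9], 0.53)]
knob_tip top [([283.1, 216.4], 0.65), ([222.8, 263.6], 0.16)]
    [ 0.5083 -0.0635  0.0723] 0.0075
tub scene [([204.9, 144.2], 0.6)]
tub top [([283.3, 202.8], 0.67), ([359.7, 208.3], 0.55)]
    [ 0.5815 -0.0976  0.1673] 0.1085
spindle_blue scene [([206.8, 195.2], 0.64), ([201.2, 141.9], 0.46)]
spindle_blue top [([281.5, 172.5], 0.42)]
    [ 0.665  -0.076   0.0559] 0.0001
spindle_yellow scene [([272.9, 203.1], 0.44), ([275.8, 204.4], 0.29)]
spindle_yellow 
[... 376 characters left out ...]
98.3], 0.59)]
    [ 0.5317  0.0264 -0.26  ] 0.2834
carrier_green scene []
carrier_green top [([244.2, 213.0], 0.69), ([281.4, 200.1], 0.23)]
cap_blue scene [([153.4, 227.1], 0.88), ([210.6, 193.4], 0.66)]
cap_blue top [([282.9, 170.6], 0.71), ([281.6, 132.7], 0.46)]
    [ 0.7594 -0.1212 -0.0644] 0.1217
cap_yellow scene [([276.5, 202.1], 0.96)]
cap_yellow top [([243.3, 213.7], 0.5)]
    [0.5337 0.0629 0.0619] 0.0021
cap_green scene [([236.3, 228.3], 0.7)]
cap_green top [([221.4, 266.1], 0.56), ([243.1, 174.5], 0.49)]
    [ 0.4983  0.074  -0.0599] 0.2938
pipette scene [([343.6, 208.7], 0.85), ([401.5, 256.8], 0.7)]
pipette top [([223.3, 267.4], 0.57)]
    [3.643e-01 1.500e-01 3.000e-04] 0.0086
```

Run:
```python
from h import *
T=grab_frame("top");S=grab_frame("scene")
a=cv2.resize(T[140:265,160:320],None,fx=5,fy=5,interpolation=cv2.INTER_CUBIC);cv2.imwrite("pics/topc.png",a[:600,:800])
b=cv2.resize(S[145:310,165:385],None,fx=3.6,fy=3.6,interpolation=cv2.INTER_CUBIC);cv2.imwrite("pics/scc.png",b[:600,:800])
```

```text
(no output)
```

View pics/topc.png

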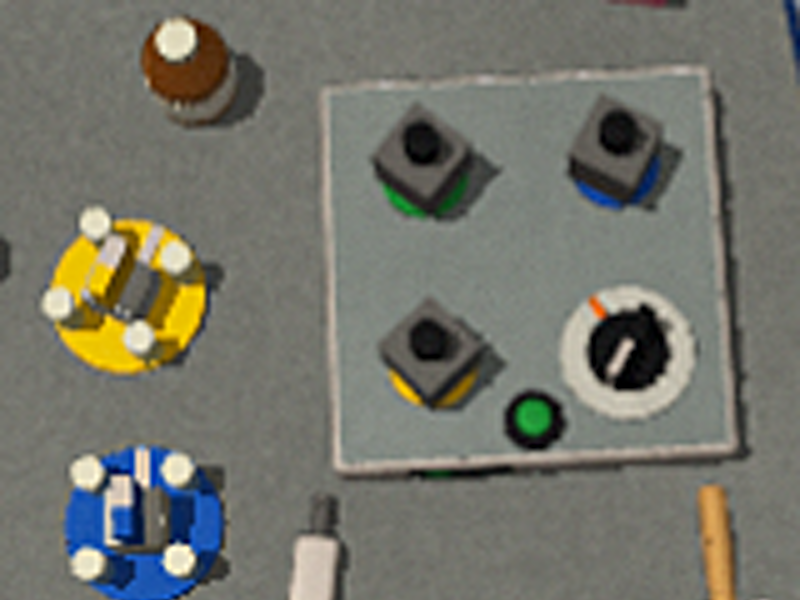

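View pics/scc.png

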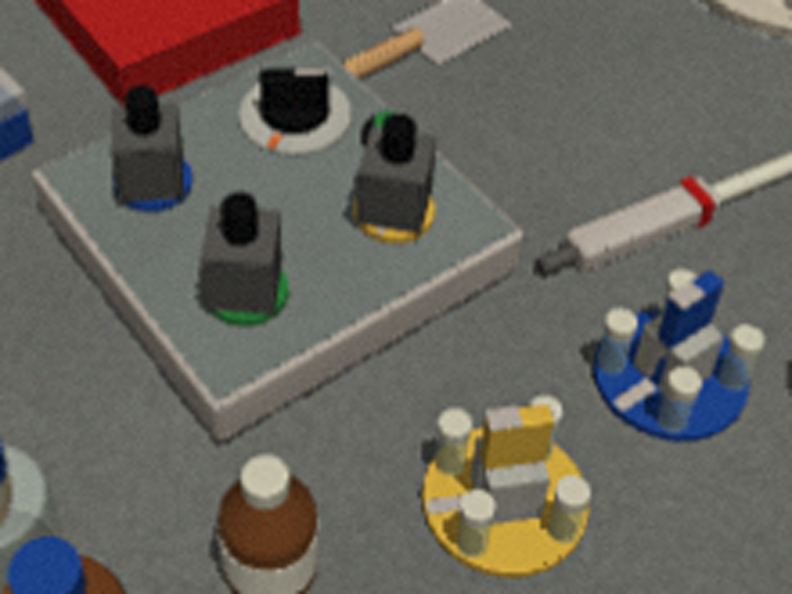

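```bash
cat > fit.py <<'E'
from h import *
from scipy.optimize import least_squares
def fit(obs,model,x0):
    # obs: list (cam, local xyz, uv) ; pose x,y,yaw
    def W(p,l): c,s=np.cos(p[2]),np.sin(p[2]); return [p[0]+c*l[0]-s*l[1],p[1]+s*l[0]+c*l[1],l[2]]
    f=lambda p:np.concatenate([proj(n,W(p,l))[0]-uv for n,l,uv in obs])
    r=least_squares(f,x0,loss="soft_l1");return r.x,np.round(r.fun,1).reshape(-1,2).tolist()
E
python3 - <<'E'
from fit import *
t=lambda u,v:np.array([160+u/5,140+v/5])-.4
s=lambda u,v:np.array([165+u/3.6,145+v/3.6])-.36
h=.135
C={"UL":(h,h,.05),"UR":(h,-h,.05),"LR":(-h,-h,.05),"LL":(-h,h,.05)}
T=[("top",C["UL"],t(322,88)),("top",C["UR"],t(708,68)),("top",C["LR"],t(738,445)),("top",C["LL"],t(338,463))]
S=[("scene",C["UR"],s(36,175)),("scene",C["UL"],s(222,406)),("scene",C["LL"],s(522,236))]
for o in(T,S,T+S):print("mixer",*fit(o,0,[.6,-.01,0]))
x,_=fit(T+S,0,[.6,-.01,0])
c,sn=np.cos(x[2]),np.sin(x[2]);w=lambda a,b:x[:2]+[c*a-sn*b,sn*a+c*b]
for n,a,b in(("blue/-?",.065,-.065),("green",.065,.065),("yellow",-.065,.065),("knob",-.065,-.065)):print(n,w(a,b).round(4))
for n,a,b in(("blue",(618,132),(143,95)),("green",(422,142),(240,203)),("yellow",(430,340),(399,124))):
    print("capknob",n,at_z("top",t(*a),.143),at_z("scene",s(*b),.143))
print("start",at_z("top",t(534,415),.065),"mark",at_z("top",t(597,307),.054),"tip",at_z("top",t(613,375),.096),"tipback",at_z("top",t(631,340),.096))
# carriers: 4 vials at square corners, height .057-.06
for n,a,b in(("blue",[(88,471),(178,471),(88,563),(180,559)],[(620,323),(684,382),(748,340),(683,280)]),("yellow",[(95,222),(176,256),(58,302),(139,338)],[(455,423),(478,505),(573,492),(546,408)])):
    A=np.array([at_z("top",t(*q),.057) for q in a]);B=np.array([at_z("scene",s(*q),.057) for q in b])
    print(n,A.mean(0),B.mean(0));print(A.round(3)[:,:2].tolist(),B.round(3)[:,:2].tolist())
print("stripe plate blue",at_z("top",t(142,465),.006),at_z("scene",s(633,395),.006),"yellow",at_z("top",t(152,243),.006),at_z("scene",s(445,503),.006))
print("platecen blue",at_z("top",t(145,525),.006),"yellow",at_z("top",t(129,296),.006))
T=grab_frame("top");S=grab_frame("scene")
for cam,im in(("top",T),("scene",S)):
    H=cv2.cvtColor(im,cv2.COLOR_BGR2HSV)
    m=((H[...,0]<6)|(H[...,0]>174))&(H[...,1]>180)&(H[...,2]>90)
    n,l,st,ce=cv2.connectedComponentsWithStats(m.astype(np.uint8));i=1+st[1:,4].argmax()
    cs=cv2.approxPolyDP(max(cv2.findContours((l==i).astype(np.uint8),0,2)[0],key=len),6,True)[:,0]
    print("tub",cam,[at_z(cam,q,.05).round(3)[:2].tolist() for q in cs])
for k in("pipette","spatula","amber_bottle","small_jar","beaker"):
    r=silhouettes("top",k);print(k,[(at_z("top",q["uv"],.03).round(3).tolist(),round(q["p"],2)) for q in r[:2]])
E
```

```text
mixer [ 0.60339195 -0.01426942 -0.02843069] [[-0.5, -1.2], [0.6, -1.4], [0.6, 0.7], [-0.7, 1.6]]
mixer [ 0.59772473 -0.00765289 -0.03092447] [[-0.8, -1.3], [-0.4, 2.0], [3.2, -1.0]]
mixer [ 0.60056286 -0.01267308 -0.02332023] [[-1.1, -0.2], [-0.0, -0.8], [0.4, 1.4], [-0.9, 2.7], [-2.7, -1.5], [-2.0, 1.2], [1.2, -2.0]]
blue/-? [ 0.664  -0.0792]
green [0.6671 0.0508]
yellow [0.5371 0.0538]
knob [ 0.5341 -0.0761]
capknob blue [ 0.66227491 -0.07797432  0.143     ] [ 0.66234441 -0.07642784  0.143     ]
capknob green [0.66624408 0.04836128 0.143     ] [0.66669273 0.05111023 0.143     ]
capknob yellow [0.5362073  0.05316196 0.143     ] [0.53693351 0.05621279 0.143     ]
start [ 0.49625498 -0.00992926  0.065     ] mark [ 0.56762782 -0.05855365  0.054     ] tip [ 0.51280733 -0.06252129  0.096     ] tipback [ 0.53487615 -0.07635371  0.096     ]
blue [0.45215825 0.25883972 0.057     ] [0.45198792 0.26204484 0.057     ]
[[0.484, 0.288], [0.48, 0.228], [0.423, 0.291], [0.421, 0.23]] [[0.482, 0.231], [0.484, 0.291], [0.423, 0.294], [0.419, 0.232]]
yellow [0.61304187 0.26179982 0.057     ] [0.61115
[... 171 characters left out ...]
ue [0.49392772 0.25838521 0.006     ] [0.48534218 0.25825369 0.006     ] yellow [0.64931191 0.24340337 0.006     ] [0.64468921 0.24311245 0.006     ]
platecen blue [0.45259845 0.25856443 0.006     ] yellow [0.61284941 0.26133078 0.006     ]
tub top [[0.6, -0.469], [0.615, -0.213], [0.434, -0.2], [0.424, -0.457]]
tub scene [[0.425, -0.449], [0.602, -0.461], [0.627, -0.182], [0.472, -0.156], [0.436, -0.21]]
pipette [([0.348, 0.157, 0.03], 0.73), ([0.701, -0.374, 0.03], 0.39)]
spatula [([0.33, -0.119, 0.03], 0.79), ([0.525, -0.34, 0.03], 0.67)]
amber_bottle [([0.757, 0.213, 0.03], 0.88)]
small_jar [([0.662, 0.374, 0.03], 0.7)]
beaker [([0.361, 0.374, 0.03], 0.84), ([0.526, -0.066, 0.03], 0.49)]
```

Run:
```python
from h import *
print(plan([.6625,-.0775,.29],0),plan([.6625,-.0775,.19],0))
```

```text
[np.float64(0.3317), np.float64(-0.6303), np.float64(0.0139), 1.121] [np.float64(0.3317), np.float64(-0.6303), np.float64(0.1139), 1.121]
```

Emit:
{"fn": "drive_tool", "kwargs": {"moves": [[[1,0.028,-0.053,0,0.1],[1,0.055,-0.105,0,0.2],[1,0.083,-0.158,0,0.3],[1,0.11,-0.21,0,0.45],[1,0.138,-0.263,0,0.6],[1,0.166,-0.315,0,0.75],[1,0.193,-0.368,0,0.95],[1,0.221,-0.42,0,1.12]]], "grip_force": 40}}

```text
time_s: 3.25
eef_pos: [0.5222, 0.112, 0.3041]
orientation: [0.008, 3.141, 0.0]
contact_force: [0.6, 1.6, 0.6]
finger_gap: 0.997
```

Run:
```python
from h import *
print(read_state()["joints"],plan([.6625,-.0775,.29],0),plan([.6625,-.0775,.19],0))
```

```text
[ 5.04516909e-01  2.23066827e-01  6.67135832e-02  3.55217997e-05
 -1.41379838e+00 -5.09480071e-01] [np.float64(-0.1412), np.float64(-0.1888), np.float64(0.0141), -0.005] [np.float64(-0.1411), np.float64(-0.1888), np.float64(0.1141), -0.005]
```

Emit:
{"fn": "drive_tool", "kwargs": {"moves": [[[1,-0.035,-0.047,0.004,0],[1,-0.07,-0.094,0.008,0],[1,-0.106,-0.141,0.012,0],[1,-0.141,-0.189,0.014,-0.005],[1,-0.141,-0.189,0.05,-0.005],[1,-0.141,-0.189,0.085,-0.005],[1,-0.141,-0.189,0.105,-0.005],[1,-0.141,-0.189,0.114,-0.005]]]}}

```text
time_s: 4.25
eef_pos: [0.6619, -0.0778, 0.1886]
orientation: [-0.0, -3.14, -0.0]
contact_force: [-0.0, 0.3, 0.6]
finger_gap: 1.0
```

Run:
```python
from h import *
print(plan([.6625,-.0775,.19],0));c=[.6625,-.0775,.15]
a=crop(grab_frame("top"),"top",c,50,4,0);b=crop(grab_frame("scene"),"scene",c,50,4,0)
cv2.imwrite("pics/g1.png",np.hstack([a,b]))
```

```text
[np.float64(-0.0006), np.float64(0.0003), np.float64(-0.0014), -0.0]
```

View pics/g1.png

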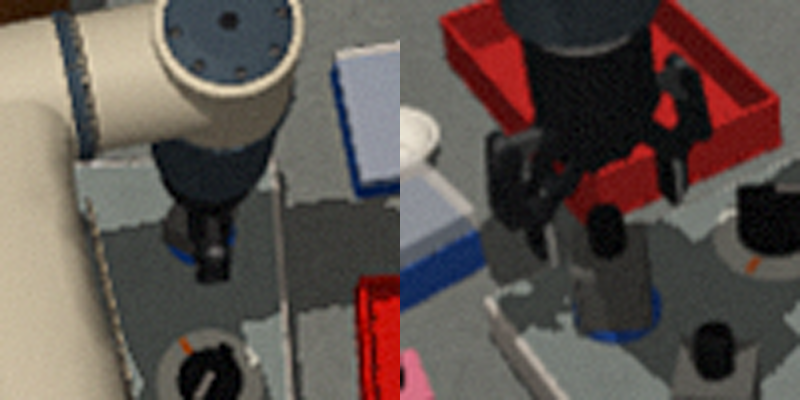

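The right half shows the open fingers on either side of the cap's black knob, which is at crop pixel (605,230). Closing and lifting.

Emit:
{"fn": "drive_tool", "kwargs": {"moves": [[[0.15,0,0,-0.001,0],[0.15,0,0,-0.001,0],[0,0,0,-0.001,0],[0,0,0,-0.001,0],[0,0,0,-0.001,0],[0,0,0,-0.001,0],[0,0,0,-0.02,0],[0,0,0,-0.04,0]]], "grip_force": 50}}

```text
time_s: 5.35
eef_pos: [0.6618, -0.0776, 0.2291]
orientation: [0.0, -3.139, -0.0]
contact_force: [0.2, -0.3, -0.7]
finger_gap: 0.26
```

Emit:
{"fn": "drive_tool", "kwargs": {"moves": [[[0,0,0,-0.03,0],[0,0,0,-0.06,0],[0,0,0,-0.07,0],[0,0,0,-0.07,0]]]}}

```text
time_s: 5.85
eef_pos: [0.6619, -0.0775, 0.2987]
orientation: [0.0, -3.139, -0.001]
contact_force: [0.2, -0.3, -0.9]
finger_gap: 0.263
```

Run:
```python
from h import *
print(read_state()["finger_gap"],plan([.555,-.29,.29]),plan([.555,-.29,.14]))
```

```text
0.2628341718683149 [np.float64(0.1069), np.float64(-0.2125), np.float64(0.0089)] [np.float64(0.1065), np.float64(-0.2125), np.float64(0.1589)]
```

Emit:
{"fn": "drive_tool", "kwargs": {"moves": [[[0,0.035,-0.05,0,0],[0,0.07,-0.1,0,0],[0,0.105,-0.155,0,0],[0,0.142,-0.208,0,0],[0,0.142,-0.208,0.05,0],[0,0.142,-0.208,0.1,0],[0,0.142,-0.208,0.14,0],[0,0.142,-0.208,0.16,0]]]}}

```text
time_s: 6.85
eef_pos: [0.5183, -0.2852, 0.136]
orientation: [0.0, -3.135, -0.002]
contact_force: [-1.1, 5.1, 47.8]
finger_gap: 0.262
```

Emit:
{"fn": "drive_tool", "kwargs": {"moves": [[[0,0,0,0,0],[0,0,0,0,0],[0.6,0,0,0,0],[0.6,0,0,0,0],[0.6,0,0,0,0],[0.6,0,0,-0.05,0],[0.6,0,0,-0.1,0],[0.6,0,0,-0.15,0]]]}}

```text
time_s: 7.85
eef_pos: [0.5189, -0.2852, 0.2874]
orientation: [0.0, -3.135, -0.003]
contact_force: [1.6, -0.6, -0.2]
finger_gap: 0.6
```

Run:
```python
from h import *
print(plan([.5365,.0547,.29],0),plan([.5365,.0547,.19],0))
```

```text
[np.float64(-0.0176), np.float64(0.3399), np.float64(-0.0022), 0.0] [np.float64(-0.0183), np.float64(0.3398), np.float64(0.0978), 0.0]
```

Emit:
{"fn": "drive_tool", "kwargs": {"moves": [[[0.8,-0.003,0.055,0,0],[0.8,-0.006,0.11,0,0],[0.8,-0.009,0.165,0,0],[0.8,-0.012,0.22,0,0],[0.8,-0.015,0.275,0,0],[0.8,-0.018,0.32,0,0],[0.8,-0.018,0.34,0,0],[0.8,-0.018,0.34,0.04,0]]]}}

```text
time_s: 8.85
eef_pos: [0.5382, 0.0563, 0.25]
orientation: [0.004, -3.141, -0.005]
contact_force: [-0.1, -0.3, -1.4]
finger_gap: 0.798
```

Run:
```python
from h import *
print(plan([.5365,.0547,.19],0));print(read_state()["eef_pos"])
```

```text
[np.float64(0.0017), np.float64(-0.0018), np.float64(0.06), 0.002]
[0.53823466 0.05631537 0.25000281]
```

Emit:
{"fn": "drive_tool", "kwargs": {"moves": [[[0.8,0.002,-0.002,0.03,0],[0.8,0.002,-0.002,0.05,0],[0.8,0.002,-0.002,0.06,0],[0.15,0.002,-0.002,0.06,0],[0,0.002,-0.002,0.06,0],[0,0.002,-0.002,0.06,0],[0,0.002,-0.002,0.06,0],[0,0.002,-0.002,0.06,0]]]}}

```text
time_s: 9.85
eef_pos: [0.5368, 0.0546, 0.191]
orientation: [-0.004, 3.14, 0.005]
contact_force: [0.7, 0.0, 5.2]
finger_gap: 0.263
```

Emit:
{"fn": "drive_tool", "kwargs": {"moves": [[[0,0,0,-0.03,0],[0,0,0,-0.06,0],[0,0,0,-0.09,0],[0,0,0,-0.11,0],[0,0,0,-0.11,0]]]}}

```text
time_s: 10.48
eef_pos: [0.5369, 0.0544, 0.302]
orientation: [-0.004, 3.138, 0.007]
contact_force: [1.1, -0.0, -1.3]
finger_gap: 0.264
```

Run:
```python
from h import *
print(plan([.52,-.385,.30],0),plan([.52,-.385,.144],0))
```

```text
[np.float64(0.0181), np.float64(-0.4393), np.float64(-0.0), 0.003] [np.float64(0.0187), np.float64(-0.44), np.float64(0.156), 0.003]
```

Emit:
{"fn": "drive_tool", "kwargs": {"moves": [[[0,0.002,-0.06,0,0],[0,0.004,-0.12,0,0],[0,0.007,-0.18,0,0],[0,0.01,-0.24,0,0],[0,0.012,-0.3,0,0],[0,0.015,-0.36,0,0],[0,0.018,-0.41,0,0],[0,0.018,-0.44,0,0]]]}}

```text
time_s: 11.48
eef_pos: [0.5191, -0.3877, 0.2973]
orientation: [-0.001, 3.141, 0.01]
contact_force: [0.7, 1.1, -1.6]
finger_gap: 0.263
```

Emit:
{"fn": "drive_tool", "kwargs": {"moves": [[[0,0,0,0.05,0],[0,0,0,0.1,0],[0,0,0,0.135,0],[0,0,0,0.15,0],[0,0,0,0.153,0],[0.6,0,0,0.153,0],[0.6,0,0,0.153,0],[0.6,0,0,0.153,0]]]}}

```text
time_s: 12.48
eef_pos: [0.5197, -0.3869, 0.1455]
orientation: [-0.001, 3.139, 0.009]
contact_force: [0.0, -0.9, 0.7]
finger_gap: 0.601
```

Emit:
{"fn": "drive_tool", "kwargs": {"moves": [[[0.6,0,0,-0.05,0],[0.6,0,0,-0.1,0],[0.6,0,0,-0.15,0],[0.6,0,0,-0.17,0]]]}}

```text
time_s: 12.98
eef_pos: [0.5196, -0.3884, 0.3203]
orientation: [-0.001, 3.133, 0.003]
contact_force: [0.7, 0.3, -0.9]
finger_gap: 0.598
```

Run:
```python
from h import *
T=grab_frame("top");S=grab_frame("scene");print(read_state()["joints"].round(2))
a=cv2.resize(T[140:265,160:300],None,fx=4.2,fy=4.2,interpolation=cv2.INTER_CUBIC)[:525]
cv2.imwrite("pics/t3.png",cv2.resize(T[140:270,160:330],None,fx=4.6,fy=4.6,interpolation=cv2.INTER_CUBIC))
cv2.imwrite("pics/s3.png",cv2.resize(S[110:320,165:385],None,fx=2.8,fy=2.8,interpolation=cv2.INTER_CUBIC))
```

```text
[-0.4   0.45  0.44 -0.01 -1.55  0.4 ]
```

View pics/t3.png

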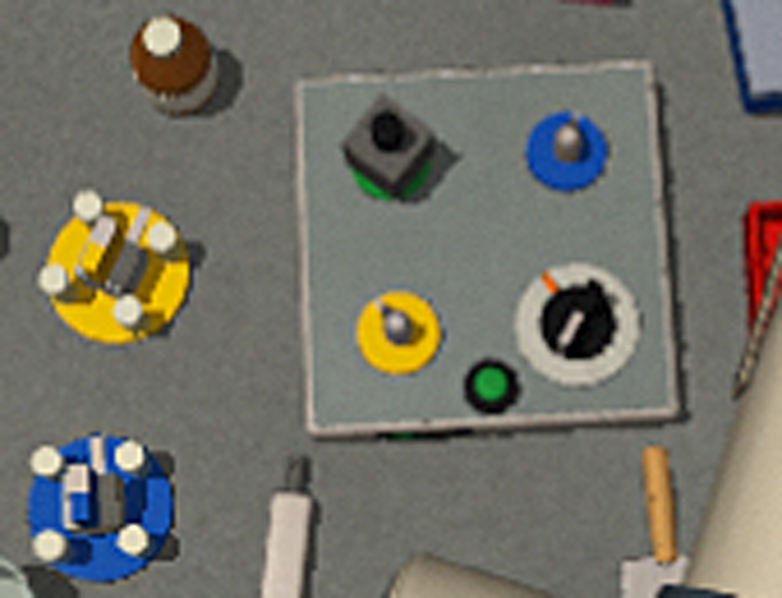

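View pics/s3.png

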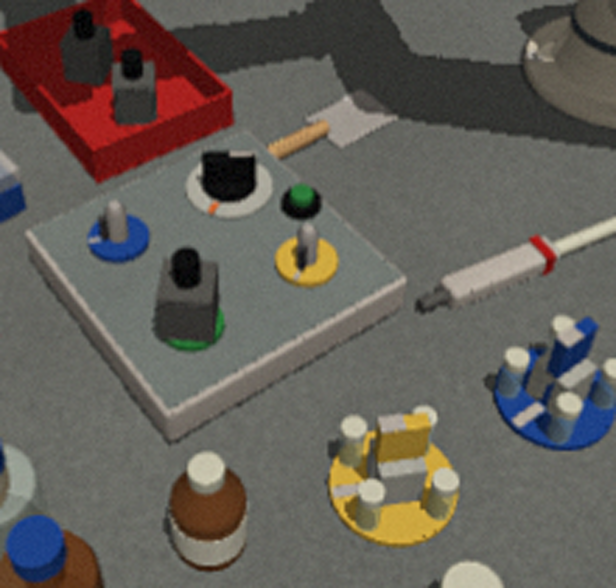

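Both caps are upright in the tub. Both spindles are bare: the blue dash is at (575,118) in the top crop, the yellow at (377,303). The blue carrier has been knocked, now at (100,508) in the crop. Next I rectify these areas to measure them.

```bash
cat >> h.py <<'E'
def rect(im,n,c,z,half,px):
    g=np.linspace(half,-half,px);X,Y=np.meshgrid(g,g,indexing="ij")  # rows: +x up ; cols: +y left
    m=proj(n,np.c_[(c[0]+X).ravel(),(c[1]+Y).ravel(),np.full(X.size,z)]).astype(np.float32).reshape(px,px,2)
    return cv2.remap(im,m[...,0],m[...,1],cv2.INTER_CUBIC)
def unrect(uv,c,half,px):
    return np.array([c[0]+half-uv[1]*2*half/(px-1),c[1]+half-uv[0]*2*half/(px-1)])
E
python3 - <<'E'
from h import *
I={n:grab_frame(n) for n in("top","scene")}
b=at_z("top",[160+100/4.6,140+508/4.6],.006)[:2];print(b)
L=[((.663,-.077),.058,.05),((.5365,.0545),.058,.05),((.5365,-.075),.054,.055),(b,.057,.07),((.612,.2625),.057,.07)]
rows=[]
for n in I:
    r=[cv2.circle(rect(I[n],n,c,z,h,160),(80,80),1,(255,0,255),-1) for c,z,h in L];rows.append(np.hstack(r))
    # bright pixels on flange
    for c,z,h in L[:2]:
        q=rect(I[n],n,c,z,h,160);hs=cv2.cvtColor(q,cv2.COLOR_BGR2HSV)
        col=(hs[...,1]>130)&(hs[...,2]>60)
        k=max(cv2.findContours(col.astype(np.uint8),0,1)[0],key=cv2.contourArea);(cc,ax,an)=cv2.fitEllipse(cv2.convexHull(k))
        print(n,c,"flange",unrect(cc,c,h,160).round(4),np.array(ax)*2*h/159)
cv2.imwrite("pics/r4.png",np.vstack(rows))
E
```

```text
[0.43452778 0.28305957]
top (0.663, -0.077) flange [ 0.6642 -0.0799] [0.05956701 0.05989183]
top (0.5365, 0.0545) flange [0.539  0.0539] [0.06070118 0.06113387]
scene (0.663, -0.077) flange [ 0.6639 -0.076 ] [0.05846867 0.06367323]
scene (0.5365, 0.0545) flange [0.5384 0.0571] [0.05935641 0.06516015]
```

View pics/r4.png

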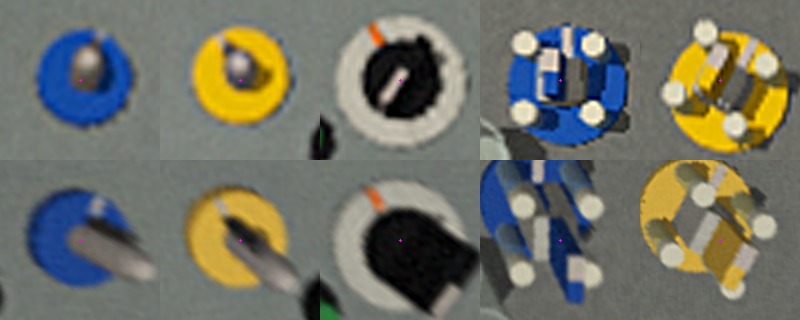

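Run:
```python
from h import *
I={n:np.mean([grab_frame(n).astype(float) for _ in range(3)],0).astype(np.uint8) for n in("top","scene")}
for nm,C in(("blue",{"top":(.6642,-.0799),"scene":(.6639,-.076)}),("yellow",{"top":(.539,.0539),"scene":(.5384,.0571)})):
  for n in I:
    q=cv2.cvtColor(rect(I[n],n,C[n],.058,.04,321),cv2.COLOR_BGR2HSV).astype(float)
    for r0,r1 in((.019,.023),(.023,.028)):
      o=[]
      A=np.radians(np.arange(-70,71,4))
      for a in A:
        rr=np.linspace(r0,r1,10);u=160-rr*np.sin(a)/.00025;v=160-rr*np.cos(a)/.00025
        o.append(np.mean(q[v.astype(int),u.astype(int),1]))
      o=np.array(o);w=np.clip(np.median(o)-o-30,0,None)
      print(nm,n,r0,o.astype(int).tolist(),"deg",round(np.degrees((w*A).sum()/max(w.sum(),1e-6)),1))
t=lambda u,v:np.array([160+u/4.6,140+v/4.6])-.4
s=lambda u,v:np.array([165+u/2.8,110+v/2.8])-.36
b=np.array([.4345,.2831])
A=np.array([unrect(q,b,.07,160) for q in[(45,44),(113,44),(112,112),(45,112)]])  # order UL UR LR LL
print("blue top",A.mean(0),A.round(3).tolist(),[np.degrees(np.arctan2(*(A[i]-A[j])[::-1])).round(1) for i,j in((0,3),(1,2))])
B=np.array([unrect(q,b,.07,160) for q in[(115-0,205-160),(111,273-160),(42,272-160)]]) # UR, LR, LL
print("blue scene",(B[0]+B[2])/2,np.degrees(np.arctan2(*(B[0]-B[1])[::-1])))
```

```text
blue top 0.019 [228, 231, 234, 236, 236, 233, 239, 246, 228, 193, 137, 68, 43, 77, 48, 59, 107, 137, 164, 179, 195, 211, 221, 230, 231, 230, 233, 233, 230, 228, 227, 226, 223, 221, 222, 223] deg -15.5
blue top 0.023 [228, 227, 226, 222, 219, 218, 224, 234, 245, 235, 192, 115, 29, 31, 87, 177, 233, 243, 246, 244, 236, 226, 227, 232, 232, 230, 228, 231, 228, 228, 236, 233, 224, 226, 231, 232] deg -19.4
blue scene 0.019 [68, 102, 141, 175, 179, 155, 124, 84, 48, 27, 29, 42, 83, 134, 176, 203, 209, 205, 204, 203, 203, 201, 200, 201, 201, 201, 202, 202, 202, 202, 200, 199, 199, 200, 202, 199] deg -39.4
blue scene 0.023 [191, 211, 215, 214, 217, 199, 172, 128, 64, 14, 15, 14, 70, 146, 201, 212, 214, 216, 210, 209, 209, 206, 207, 210, 210, 208, 208, 209, 210, 209, 206, 207, 208, 209, 209, 208] deg -30.4
yellow top 0.019 [255, 254, 254, 255, 255, 255, 255, 255, 255, 255, 255, 255, 255, 254, 253, 252, 252, 251, 251, 250, 241, 213, 143, 68, 58, 41, 133, 201, 239, 254, 255, 255, 255, 255, 255, 255] deg 26.5
yellow top 0.023 [250, 248, 246, 244, 250, 255, 252, 245, 248, 248, 248, 245, 246, 245, 248, 248, 246, 247, 250, 250, 250, 246, 227, 153, 57, 63, 130, 196, 241, 251, 252, 253, 251, 248, 248, 250] deg 28.7
yellow scene 0.019 [176, 176, 177, 177, 177, 177, 177, 177, 177, 176, 176, 176, 176, 176, 177, 177, 177, 176, 178, 182, 179, 155, 107, 50, 26, 64, 127, 168, 178, 181, 178, 177, 176, 176, 176, 177] deg 25.4
yellow scene 0.023 [179, 180, 180, 179, 179, 179, 179, 179, 178, 179, 180, 181, 183, 182, 180, 181, 183, 182, 183, 184, 187, 181, 153, 108, 71, 96, 148, 177, 185, 184, 183, 183, 182, 181, 181, 181] deg 26.4
blue top [0.43582075 0.28376038] [[0.466, 0.313], [0.466, 0.254], [0.406, 0.254], [0.406, 0.313]] [np.float64(0.0), np.float64(-0.8)]
blue scene [0.4353805 0.2839805] -3.3664606634298417
```

```bash
cat > fl.py <<'E'
from h import *
from scipy.optimize import minimize
def flange(im,n,c0,hue):
    K=8;u0,v0=(proj(n,[*c0,.058])[0]-18).astype(int);S=36*K
    q=cv2.resize(im[v0:v0+36,u0:u0+36],(S,S),interpolation=cv2.INTER_LINEAR);hs=cv2.cvtColor(q,cv2.COLOR_BGR2HSV)
    m=((abs(hs[...,0].astype(int)-hue)<12)&(hs[...,1]>125)&(hs[...,2]>60)).astype(np.uint8)
    k=max(cv2.findContours(m,0,1)[0],key=cv2.contourArea);M=np.zeros_like(m);cv2.fillPoly(M,[cv2.convexHull(k)],1)
    a=np.linspace(0,2*np.pi,60)
    def cost(p):
        pts=np.vstack([np.c_[p[0]+.03*np.cos(a),p[1]+.03*np.sin(a),np.full(60,z)] for z in(.05,.058)])
        uv=((proj(n,pts)-[u0,v0]+.5)*K-.5)
        D=np.zeros_like(M);cv2.fillPoly(D,[cv2.convexHull(np.round(uv*16).astype(np.int32))],1,shift=4)
        return (D!=M).sum()/M.sum()
    r=minimize(cost,c0,method="Nelder-Mead",options=dict(initial_simplex=[c0,[c0[0]+.004,c0[1]],[c0[0],c0[1]+.004]],xatol=1e-5,fatol=1e-5))
    return r.x,r.fun
def dash(im,n,c):
    q=cv2.cvtColor(rect(im,n,c,.058,.04,641),cv2.COLOR_BGR2HSV).astype(float);A=np.radians(np.arange(-60,61,1.))
    rr=np.linspace(.0235,.028,12)
    o=np.array([np.mean(q[(320-rr*np.cos(a)/.000125).astype(int),(320-rr*np.sin(a)/.000125).astype(int),1]) for a in A])
    i=o.argmin();o=o[max(i-16,0):i+17];a=A[max(i-16,0):i+17];w=np.clip((o.max()+o.min())/2-o,0,None);return np.degrees((w*a).sum()/w.sum())
E
python3 - <<'E'
from fl import *
I={n:grab_frame(n) for n in("top","scene")}
for nm,c,h in(("blue",(.664,-.078),108),("yellow",(.5387,.0555),25)):
  for n in I:
    x,f=flange(I[n],n,np.array(c),h);print(nm,n,x.round(4),round(f,3),"dash",round(dash(I[n],n,x),1))
E
```

```text
blue top [ 0.6653 -0.0801] 0.054 dash -20.4
blue scene [ 0.6618 -0.0782] 0.397 dash -23.7
yellow top [0.5396 0.054 ] 0.018 dash 28.8
yellow scene [0.5361 0.054 ] 0.084 dash 30.0
```

Run:
```python
from h import *
print(plan([.612,.263,.24],np.radians(63.5)),plan([.612,.263,.136],np.radians(63.5)))
```

```text
[np.float64(-0.0932), np.float64(0.6503), np.float64(0.0791), -1.108] [np.float64(-0.093), np.float64(0.6497), np.float64(0.1831), -1.108]
```

Emit:
{"fn": "drive_tool", "kwargs": {"moves": [[[0.6,-0.009,0.06,0,0],[0.6,-0.018,0.12,0,-0.1],[0.6,-0.027,0.18,0,-0.25],[0.6,-0.036,0.24,0,-0.4],[0.6,-0.045,0.3,0,-0.55],[0.6,-0.054,0.36,0,-0.7],[0.6,-0.063,0.42,0,-0.9],[0.6,-0.072,0.48,0,-1.1]]]}}

```text
time_s: 14.58
eef_pos: [0.5908, 0.0942, 0.3182]
orientation: [-1.615, 2.689, 0.006]
contact_force: [0.1, -0.7, -0.1]
finger_gap: 0.6
```

Run:
```python
from h import *
print(plan([.612,.263,.24],np.radians(63.5)),plan([.612,.263,.137],np.radians(63.5)))
```

```text
[np.float64(-0.1585), np.float64(0.0605), np.float64(0.0792), -0.026] [np.float64(-0.1579), np.float64(0.0604), np.float64(0.1822), -0.026]
```

Emit:
{"fn": "drive_tool", "kwargs": {"moves": [[[0.6,-0.05,0.02,0.01,0],[0.6,-0.1,0.04,0.02,-0.03],[0.6,-0.14,0.055,0.04,-0.03],[0.6,-0.158,0.06,0.06,-0.03],[0.6,-0.158,0.06,0.08,-0.03],[0.6,-0.158,0.06,0.08,-0.03]]]}}

```text
time_s: 15.32
eef_pos: [0.6115, 0.2616, 0.237]
orientation: [-1.657, 2.668, 0.006]
contact_force: [0.5, -0.3, 0.1]
finger_gap: 0.6
```

Run:
```python
from h import *
print(plan([.612,.263,.137],np.radians(63.5)))
c=[.612,.263,.1]
T=grab_frame("top");S=grab_frame("scene")
cv2.imwrite("pics/g5.png",np.hstack([crop(T,"top",c,50,4,0),crop(S,"scene",c,50,4,0)]))
```

```text
[np.float64(-0.0012), np.float64(-0.0001), np.float64(0.1), 0.003]
```

View pics/g5.png

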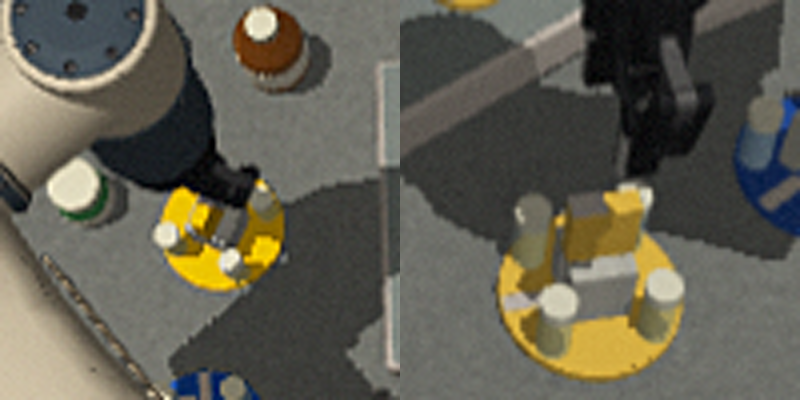

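The yellow carrier has not moved, and the jaws are above its tab with the fingers either side in its thin direction. Descending and gripping.

Emit:
{"fn": "drive_tool", "kwargs": {"moves": [[[0.6,-0.001,0,0.04,0],[0.6,-0.001,0,0.07,0],[0.6,-0.001,0,0.09,0],[0.6,-0.001,0,0.1,0],[0.1,-0.001,0,0.1,0],[0,-0.001,0,0.1,0],[0,-0.001,0,0.1,0],[0,-0.001,0,0.1,0]]], "grip_force": 80}}

```text
time_s: 16.42
eef_pos: [0.6138, 0.2633, 0.1412]
orientation: [-1.653, 2.662, 0.004]
contact_force: [-0.9, 0.4, 3.5]
finger_gap: 0.15
```

Emit:
{"fn": "drive_tool", "kwargs": {"moves": [[[0,0,0,0,0],[0,0,0,0,0],[0,0,0,-0.03,0],[0,0,0,-0.07,0],[0,0,0,-0.11,0],[0,0,0,-0.15,0],[0,0,0,-0.15,0]]]}}

```text
time_s: 17.3
eef_pos: [0.614, 0.2628, 0.2948]
orientation: [-1.65, 2.656, 0.004]
contact_force: [0.6, 0.3, -3.1]
finger_gap: 0.152
```

Run:
```python
from h import *
print(plan([.538,.055,.28],np.radians(118)),plan([.538,.055,.256],np.radians(118)))
```

```text
[np.float64(0.2201), np.float64(-0.0239), np.float64(0.0119), -0.948] [np.float64(0.2205), np.float64(-0.0238), np.float64(0.0359), -0.948]
```

Emit:
{"fn": "drive_tool", "kwargs": {"moves": [[[0,0.03,-0.003,0,-0.05],[0,0.07,-0.007,0,-0.2],[0,0.11,-0.011,0,-0.35],[0,0.15,-0.015,0,-0.5],[0,0.18,-0.019,0.005,-0.68],[0,0.205,-0.022,0.01,-0.85],[0,0.22,-0.024,0.012,-0.948],[0,0.22,-0.024,0.012,-0.948]]]}}

```text
time_s: 18.3
eef_pos: [0.5371, 0.0543, 0.2783]
orientation: [-2.681, 1.614, -0.003]
contact_force: [0.2, -0.8, -3.0]
finger_gap: 0.153
```

Run:
```python
from h import *
print(read_state()["finger_gap"],plan([.538,.055,.256],np.radians(118)))
T=grab_frame("top");S=grab_frame("scene")
c=[.538,.055,.12]
cv2.imwrite("pics/g6.png",np.hstack([crop(T,"top",c,45,8.8,0)[:600,:400],crop(S,"scene",c,45,8.8,0)[:600,:400]]) if 0 else np.hstack([crop(T,"top",c,40,5,0),crop(S,"scene",c,40,5,0)]))
```

```text
0.15253052393660077 [np.float64(-0.0001), np.float64(-0.0008), np.float64(0.0223), -0.002]
```

View pics/g6.png

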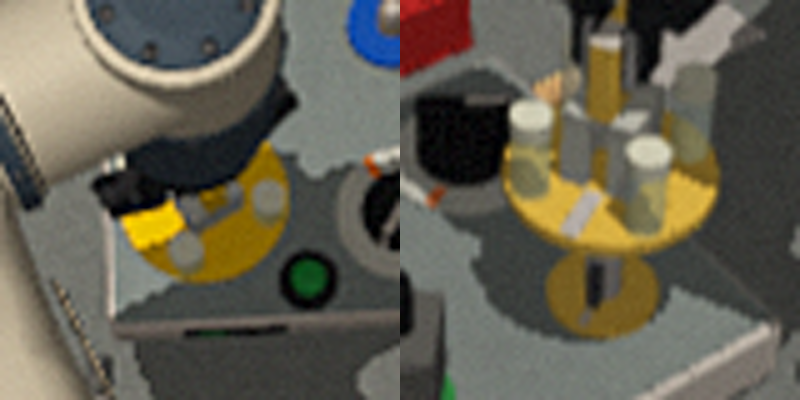

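Emit:
{"fn": "drive_tool", "kwargs": {"moves": [[[0,0,0,0.015,0],[0,0,-0.001,0.028,0],[0,0,-0.001,0.035,0],[0,0,-0.001,0.038,0],[0,0,-0.001,0.04,0],[0,0,-0.001,0.041,0]]]}}

```text
time_s: 19.15
eef_pos: [0.5393, 0.0562, 0.2382]
orientation: [-2.68, 1.613, -0.005]
contact_force: [0.0, -0.4, -2.2]
finger_gap: 0.147
```

Run:
```python
from h import *
T=grab_frame("top");S=grab_frame("scene")
s=read_state();print(s["eef_pos"],s["contact_force"],s["finger_gap"],plan([.538,.055,.23],np.radians(118)))
c=[.538,.055,.09]
cv2.imwrite("pics/g7.png",np.hstack([crop(T,"top",c,40,5,0),crop(S,"scene",c,40,5,0)]))
```

```text
[0.53925309 0.05618967 0.23818136] [ 0.37519113 -0.27309559 -2.42823541] 0.14809142723869362 [np.float64(0.0005), np.float64(0.0018), np.float64(0.0082), -0.002]
```

View pics/g7.png

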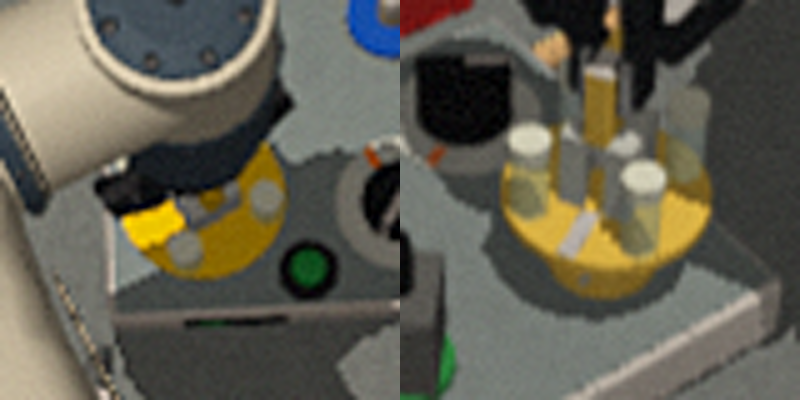

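Emit:
{"fn": "drive_tool", "kwargs": {"moves": [[[0,0,0.001,0.001,0],[0,0.0005,0.002,0.002,0],[0,0.0005,0.002,0.004,0],[0,0.0005,0.002,0.006,0],[0,0.0005,0.002,0.008,0]]]}}

```text
time_s: 19.88
eef_pos: [0.5378, 0.0549, 0.2299]
orientation: [-2.68, 1.613, -0.005]
contact_force: [0.4, 0.1, -2.8]
finger_gap: 0.149
```

Emit:
{"fn": "drive_tool", "kwargs": {"moves": [[[0,0,0,0.002,0],[0,0,0,0.004,0],[0,0,0,0.006,0],[0,0,0,0.008,0],[0,0,0,0.009,0]]]}}

```text
time_s: 20.5
eef_pos: [0.5378, 0.055, 0.2208]
orientation: [-2.68, 1.613, -0.004]
contact_force: [-0.0, -0.8, -2.7]
finger_gap: 0.153
```

Emit:
{"fn": "drive_tool", "kwargs": {"moves": [[[0,0,0,0.004,0],[0,0,0,0.008,0],[0,0,0,0.012,0],[0,0,0,0.016,0],[0,0,0,0.019,0],[0,0,0,0.02,0],[0,0,0,0.021,0]]]}}

```text
time_s: 21.38
eef_pos: [0.5381, 0.0552, 0.1998]
orientation: [-2.68, 1.613, -0.005]
contact_force: [-0.5, -0.2, -2.0]
finger_gap: 0.149
```

Emit:
{"fn": "drive_tool", "kwargs": {"moves": [[[0,0,0,0.001,0],[0,0,0,0.002,0],[0,0,0,0.002,0]]]}}

```text
time_s: 21.75
eef_pos: [0.5384, 0.0553, 0.1994]
orientation: [-2.679, 1.612, -0.007]
contact_force: [-2.3, 0.3, 6.5]
finger_gap: 0.145
```

Emit:
{"fn": "drive_tool", "kwargs": {"moves": [[[0.5,0,0,0,0],[0.5,0,0,0,0],[0.5,0,0,0,0],[0.5,0,0,-0.02,0],[0.5,0,0,-0.05,0],[0.5,0,0,-0.1,0],[0.5,0,0,-0.12,0]]]}}

```text
time_s: 22.62
eef_pos: [0.5378, 0.054, 0.3225]
orientation: [-2.677, 1.611, -0.013]
contact_force: [-0.4, 0.2, -0.4]
finger_gap: 0.502
```

Run:
```python
from h import *
print(read_state()["contact_force"].round(1),plan([.4356,.2845,.30],np.radians(88)),plan([.4356,.2845,.24],np.radians(88)))
```

```text
[-0.4  0.2 -0.4] [np.float64(-0.2515), np.float64(-0.0172), np.float64(0.0234), 0.522] [np.float64(-0.2513), np.float64(-0.016), np.float64(0.0834), 0.522]
```

Emit:
{"fn": "drive_tool", "kwargs": {"moves": [[[0.6,-0.05,-0.003,0,0.1],[0.6,-0.1,-0.006,0,0.2],[0.6,-0.15,-0.01,0.01,0.3],[0.6,-0.2,-0.013,0.02,0.42],[0.6,-0.235,-0.015,0.03,0.52],[0.6,-0.251,-0.017,0.05,0.52],[0.6,-0.251,-0.017,0.075,0.52],[0.6,-0.251,-0.017,0.083,0.52]]]}}

```text
time_s: 23.62
eef_pos: [0.436, 0.2844, 0.2389]
orientation: [-2.174, 2.245, -0.005]
contact_force: [0.0, 0.1, 0.4]
finger_gap: 0.603
```

Run:
```python
from h import *
T=grab_frame("top");S=grab_frame("scene")
print(plan([.4356,.2845,.137],np.radians(88)))
c=[.4356,.2845,.08];y=[.538,.055,.09]
A=np.hstack([crop(T,"top",c,38,5,0),crop(S,"scene",c,38,5,0)])
B=rect(S,"scene",(.4356,.2845),.057,.07,380);B2=crop(S,"scene",y,38,5,0)
cv2.imwrite("pics/g8.png",np.vstack([A[:300],np.hstack([B,B2])[:380]])[:600] if 0 else cv2.resize(np.vstack([A,np.hstack([B,B2])]),(600,600)))
```

```text
[np.float64(0.0009), np.float64(0.0025), np.float64(0.1029), 0.002]
```

View pics/g8.png

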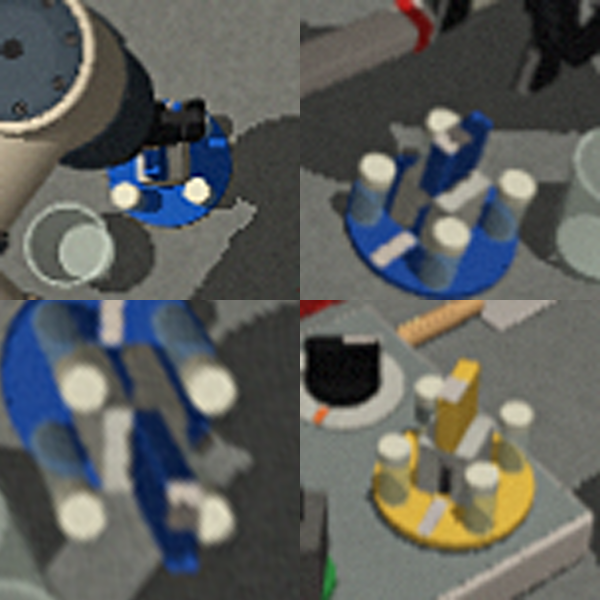

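Emit:
{"fn": "drive_tool", "kwargs": {"moves": [[[0.6,0.001,0.002,0.04,-0.015],[0.6,0.001,0.002,0.07,-0.025],[0.6,0.001,0.002,0.09,-0.025],[0.6,0.001,0.002,0.1,-0.025],[0.1,0.001,0.002,0.1,-0.025],[0,0.001,0.002,0.1,-0.025],[0,0.001,0.002,0.1,-0.025],[0,0.001,0.002,0.1,-0.025]]]}}

```text
time_s: 24.72
eef_pos: [0.4367, 0.2849, 0.1412]
orientation: [-2.199, 2.215, -0.007]
contact_force: [-0.1, -0.3, 6.0]
finger_gap: 0.149
```

Emit:
{"fn": "drive_tool", "kwargs": {"moves": [[[0,0,0,0,0],[0,0,0,0,0],[0,0,0,-0.03,0],[0,0,0,-0.08,0],[0,0,0,-0.13,0],[0,0,0,-0.18,0],[0,0,0,-0.2,0],[0,0,0,-0.2,0]]]}}

```text
time_s: 25.72
eef_pos: [0.4332, 0.283, 0.3417]
orientation: [-2.198, 2.214, -0.005]
contact_force: [-0.5, -0.1, -3.3]
finger_gap: 0.148
```

Run:
```python
from h import *
s=read_state();x=R.from_rotvec(s["orientation"]).as_matrix()[:,0];print(np.degrees(np.arctan2(x[1],x[0])),s["joints"].round(2))
for z in(.335,.25):print(plan([.664,-.0785,z],np.radians(68)))
```

```text
-90.41060881455162 [ 0.88  0.17  0.09  0.01 -1.47  0.68]
[np.float64(0.3599), np.float64(-0.2333), np.float64(0.0061), 0.377]
[np.float64(0.361), np.float64(-0.2317), np.float64(0.0911), 0.377]
```

Emit:
{"fn": "drive_tool", "kwargs": {"moves": [[[0,0.05,-0.032,0,0.05],[0,0.1,-0.065,0,0.1],[0,0.15,-0.097,0,0.15],[0,0.2,-0.13,0,0.2],[0,0.25,-0.162,0,0.26],[0,0.3,-0.194,0,0.32],[0,0.34,-0.22,0.003,0.377],[0,0.36,-0.233,0.006,0.377]]]}}

```text
time_s: 26.72
eef_pos: [0.6642, -0.0808, 0.3309]
orientation: [-1.742, 2.593, 0.007]
contact_force: [0.3, 0.7, -2.7]
finger_gap: 0.147
```

Run:
```python
from h import *
print(read_state()["finger_gap"])
for z in(.275,.245):print(plan([.6648,-.0788,z],np.radians(68)))
```

```text
0.1465560425775443
[np.float64(-0.0011), np.float64(0.0006), np.float64(0.0559), -0.003]
[np.float64(-0.0006), np.float64(0.0008), np.float64(0.0859), -0.003]
```

Emit:
{"fn": "drive_tool", "kwargs": {"moves": [[[0,-0.001,0.001,0.02,0],[0,-0.001,0.001,0.04,0],[0,-0.001,0.001,0.055,0],[0,-0.001,0.001,0.07,0],[0,-0.001,0.001,0.078,0],[0,-0.001,0.001,0.08,0],[0,-0.001,0.001,0.08,0]]]}}

```text
time_s: 27.6
eef_pos: [0.6649, -0.0784, 0.2514]
orientation: [-1.742, 2.592, 0.006]
contact_force: [0.3, 0.4, -3.5]
finger_gap: 0.148
```

Run:
```python
from h import *
T=grab_frame("top");S=grab_frame("scene")
s=read_state();print(s["eef_pos"],plan([.6648,-.0788,.23],np.radians(68)))
c=[.664,-.078,.1]
cv2.imwrite("pics/g9.png",np.hstack([crop(T,"top",c,38,5,0),crop(S,"scene",c,38,5,0)]))
```

```text
[ 0.66490855 -0.07840182  0.25173206] [np.float64(0.0008), np.float64(0.0001), np.float64(0.0217), -0.003]
```

View pics/g9.png

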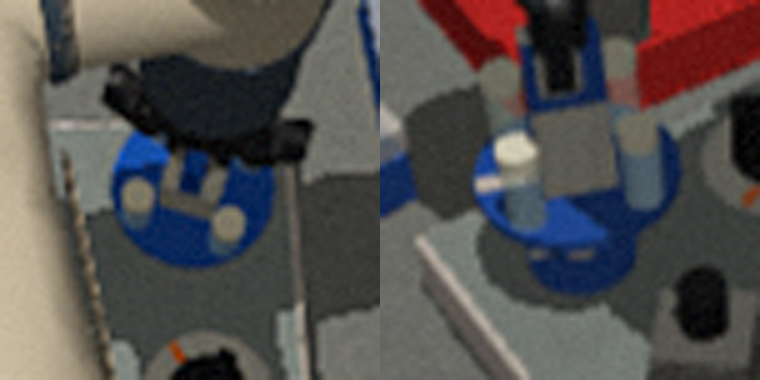

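The blue carrier's stripe (488,184) points the same way as the flange dash (540,255), so I descend in small steps.

Emit:
{"fn": "drive_tool", "kwargs": {"moves": [[[0,0,0,0.004,0],[0,0,0,0.008,0],[0,0,0,0.011,0],[0,0,0,0.013,0],[0,0,0,0.015,0],[0,0,0,0.017,0],[0,0,0,0.019,0],[0,0,0,0.02,0]]]}}

```text
time_s: 28.7
eef_pos: [0.6653, -0.079, 0.233]
orientation: [-1.742, 2.592, 0.002]
contact_force: [-1.8, -2.7, 5.2]
finger_gap: 0.15
```

Emit:
{"fn": "drive_tool", "kwargs": {"moves": [[[0,0.001,0.0005,0,0],[0,0.0015,0.0005,0,0],[0,0.0015,0.0005,0.001,0],[0,0.0015,0.0005,0.002,0]]]}}

```text
time_s: 29.2
eef_pos: [0.6643, -0.0799, 0.2305]
orientation: [-1.742, 2.592, 0.003]
contact_force: [0.2, -0.5, -2.9]
finger_gap: 0.151
```

Free again. Carrying on over the key.

Emit:
{"fn": "drive_tool", "kwargs": {"moves": [[[0,0,0,0.001,0],[0,0,0,0.003,0],[0,0,0,0.005,0],[0,0,0,0.007,0],[0,0,0,0.009,0],[0,0,0,0.01,0]]]}}

```text
time_s: 29.95
eef_pos: [0.6644, -0.0798, 0.2204]
orientation: [-1.742, 2.592, 0.003]
contact_force: [-0.7, -0.5, -1.7]
finger_gap: 0.148
```

Emit:
{"fn": "drive_tool", "kwargs": {"moves": [[[0,0,0,0.004,0],[0,0,0,0.008,0],[0,0,0,0.012,0],[0,0,0,0.016,0],[0,0,0,0.018,0],[0,0,0,0.02,0],[0,0,0,0.021,0]]]}}

```text
time_s: 30.82
eef_pos: [0.6646, -0.0797, 0.1995]
orientation: [-1.742, 2.592, 0.003]
contact_force: [-1.9, -1.1, 3.0]
finger_gap: 0.153
```

Emit:
{"fn": "drive_tool", "kwargs": {"moves": [[[0,0,0,0.001,0],[0,0,0,0.002,0],[0,0,0,0.002,0]]]}}

```text
time_s: 31.2
eef_pos: [0.6646, -0.0797, 0.1995]
orientation: [-1.742, 2.591, 0.001]
contact_force: [-5.3, -0.1, 7.4]
finger_gap: 0.152
```

Emit:
{"fn": "drive_tool", "kwargs": {"moves": [[[0.5,0,0,0,0],[0.5,0,0,0,0],[0.5,0,0,0,0],[0.5,0,0,-0.02,0],[0.5,0,0,-0.05,0],[0.5,0,0,-0.1,0],[0.5,0,0,-0.12,0]]]}}

```text
time_s: 32.08
eef_pos: [0.6634, -0.0812, 0.3231]
orientation: [-1.74, 2.587, -0.004]
contact_force: [0.4, 0.7, 0.2]
finger_gap: 0.501
```

Run:
```python
from h import *
# knob geometry from earlier rectified panel (160px,half .055, centre .5365,-.075): tip ~ panel (66,103), axis(80..), mark(57,33)
c=(.5365,-.075)
q=lambda u,v:unrect((u,v),c,.055,160)
print("mark top",q(57,33),"scene",q(56,200-160))
k=np.array([.5345,-.0772])
for n,m in(("top",q(57,33)),("scene",q(56,40))):print(n,np.degrees(np.arctan2(*(m-k)[::-1])))
print("joints",read_state()["joints"].round(2))
```

```text
mark top [ 0.56866981 -0.05943396] scene [ 0.56382704 -0.05874214]
top 27.471443102456085
scene 32.185499786873216
joints [ 0.11  0.49  0.5  -0.01 -1.56  1.08]
```

Run:
```python
from h import *
print(plan([.42,.25,.33]))
```

```text
[np.float64(-0.2151), np.float64(0.3503), np.float64(-0.0085)]
```

Emit:
{"fn": "drive_tool", "kwargs": {"moves": [[[0.5,-0.03,0.049,0,0],[0.5,-0.06,0.098,0,0],[0.5,-0.09,0.147,0,0],[0.5,-0.12,0.196,0,0],[0.5,-0.15,0.245,0,0],[0.5,-0.18,0.294,0,0],[0.5,-0.215,0.35,0,0]]]}}

```text
time_s: 32.95
eef_pos: [0.4212, 0.2483, 0.3217]
orientation: [-1.739, 2.587, -0.004]
contact_force: [0.4, 0.3, -0.0]
finger_gap: 0.502
```

Run:
```python
from h import *
T=grab_frame("top");S=grab_frame("scene")
c=(.534,-.0755);px=301;h=.06
for n,im in(("top",T),("scene",S)):
    q=rect(im,n,c,.054,h,px);H=cv2.cvtColor(q,cv2.COLOR_BGR2HSV).astype(int)
    m=(H[...,0]<18)&(H[...,1]>140)&(H[...,2]>120);v,u=np.nonzero(m);mk=unrect((u.mean(),v.mean()),c,h,px)
    w=((H[...,1]<45)&(H[...,2]>140)|m).astype(np.uint8);k=max(cv2.findContours(w,0,1)[0],key=cv2.contourArea)
    e=cv2.fitEllipse(cv2.convexHull(k));ce=unrect(e[0],c,h,px);d=mk-ce
    print(n,"mark",mk.round(4),"ring",ce.round(4),np.array(e[1])*2*h/300,"angle",np.degrees(np.arctan2(d[1],d[0])).round(1),"r",np.linalg.norm(d).round(4),"angle about",np.degrees(np.arctan2(*(mk-np.array(c))[::-1])).round(1))
    if n=="top":
        q=rect(im,n,ce,.096,.035,px);H=cv2.cvtColor(q,cv2.COLOR_BGR2HSV).astype(int);g=np.arange(px)
        b=(H[...,2]>110)&(H[...,1]<60)&((g[:,None]-150)**2+(g-150)**2<125**2);l=cv2.connectedComponentsWithStats(b.astype(np.uint8));i=np.argmax(l[2][1:,4])+1
        v,u=np.nonzero(l[1]==i);P_=np.array([unrect(x,ce,.035,px) for x in zip(u,v)])-ce;mu=P_.mean(0);ax=np.linalg.svd(P_-mu,full_matrices=False)[2][0];ax*=np.sign(ax@mu)
        print("line",mu.round(4),len(u),"axis",np.degrees(np.arctan2(ax[1],ax[0])),"far",(P_@ax).max(),(P_@ax).min())
B=[rect(T,"top",c,.054,.06,260),rect(T,"top",c,.096,.04,260),rect(S,"scene",c,.096,.06,260)]
y=[.6,-.02,.09]
cv2.imwrite("pics/k10.png",np.vstack([np.hstack(B),np.hstack([crop(T,"top",y,40,4.875,0),crop(S,"scene",y,55,390/110,0)])[:340]]))
```

```text
top mark [ 0.5671 -0.0587] ring [ 0.5356 -0.0751] [0.09208699 0.09384844] angle 27.4 r 0.0355 angle about 26.9
line [ 0.018  -0.0084] 6655 axis 56.43024726980203 far 0.02624801376865704 -0.028807226611232084
scene mark [ 0.5651 -0.0578] ring [ 0.5257 -0.0597] [0.0548112  0.08537797] angle 2.8 r 0.0395 angle about 29.6
```

View pics/k10.png

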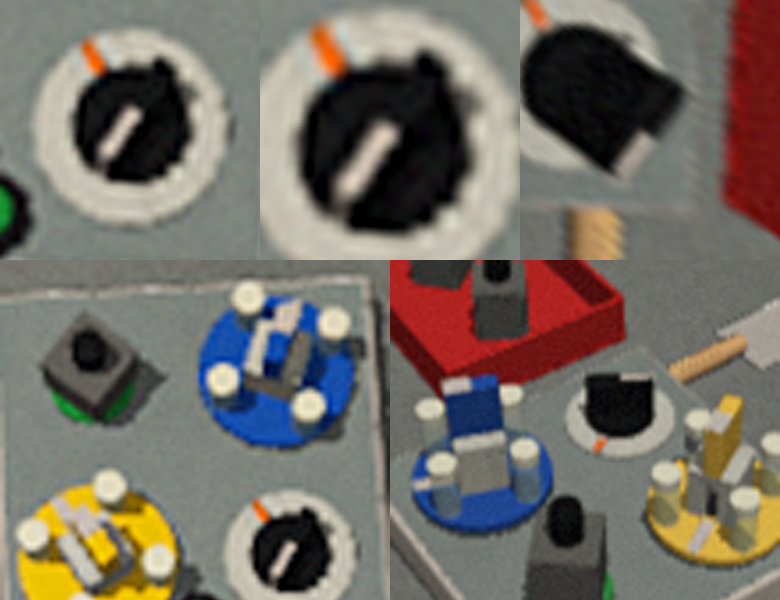

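Both carriers sit flush with no flange showing. The knob's line is at yaw ≈147° and the mark at ≈28°, so the turn is about 119° clockwise.

Run:
```python
from h import *
for z in(.25,.141):print(plan([.5345,-.0755,z],np.radians(57)))
```

```text
[np.float64(0.2618), np.float64(-0.2269), np.float64(0.0698), 0.196]
[np.float64(0.264), np.float64(-0.2253), np.float64(0.1787), 0.196]
```

Emit:
{"fn": "drive_tool", "kwargs": {"moves": [[[0.6,0.045,-0.038,0,0],[0.6,0.09,-0.076,0,0.05],[0.6,0.135,-0.114,0,0.1],[0.6,0.18,-0.152,0,0.15],[0.6,0.225,-0.192,0.01,0.196],[0.6,0.25,-0.215,0.03,0.196],[0.6,0.262,-0.227,0.06,0.196],[0.6,0.262,-0.227,0.07,0.196]]], "grip_force": 40}}

```text
time_s: 34.05
eef_pos: [0.5339, -0.077, 0.2475]
orientation: [-1.485, 2.744, 0.005]
contact_force: [-0.3, 0.2, 1.2]
finger_gap: 0.6
```

Run:
```python
from h import *
print(plan([.5345,-.0755,.141],np.radians(57)))
```

```text
[np.float64(0.0006), np.float64(0.0011), np.float64(0.1065), -0.003]
```

Emit:
{"fn": "drive_tool", "kwargs": {"moves": [[[0.6,0,0.001,0.04,0],[0.6,0,0.001,0.07,0],[0.6,0,0.001,0.095,0],[0.6,0,0.001,0.106,0],[0.6,0,0.001,0.106,0],[0.1,0,0.001,0.106,0],[0,0,0.001,0.106,0],[0,0,0.001,0.106,0]]]}}

```text
time_s: 35.05
eef_pos: [0.5346, -0.0768, 0.1429]
orientation: [-1.487, 2.746, 0.001]
contact_force: [-3.1, -6.1, 5.0]
finger_gap: 0.155
```

Emit:
{"fn": "drive_tool", "kwargs": {"moves": [[[0,0,0,0,0],[0,0,0,0,0],[0,0,0,0,0]]]}}

```text
time_s: 35.42
eef_pos: [0.5345, -0.0768, 0.143]
orientation: [-1.487, 2.746, 0.0]
contact_force: [0.0, -1.7, -0.9]
finger_gap: 0.159
```

Run:
```python
from h import *
s=read_state();x=R.from_rotvec(s["orientation"]).as_matrix()[:,0];print(np.degrees(np.arctan2(x[1],x[0])),s["joints"].round(2))
```

```text
-123.12476740518548 [ 0.14  0.33 -0.21 -0.01 -1.01  0.85]
```

Emit:
{"fn": "drive_tool", "kwargs": {"moves": [[[0,0,0,0,0.1],[0,0,0,0,0.23],[0,0,0,0,0.37],[0,0,0,0,0.51],[0,0,0,0,0.65],[0,0,0,0,0.78],[0,0,0,0,0.9],[0,0,0,0,1.0]]]}}

```text
time_s: 36.42
eef_pos: [0.5335, -0.0775, 0.143]
orientation: [0.017, 3.128, 0.012]
contact_force: [-3.7, -3.6, 0.7]
finger_gap: 0.158
```

Emit:
{"fn": "drive_tool", "kwargs": {"moves": [[[0,0,0,0,0.12],[0,0,0,0,0.26],[0,0,0,0,0.4],[0,0,0,0,0.54],[0,0,0,0,0.68],[0,0,0,0,0.82],[0,0,0,0,0.92],[0,0,0,0,1.0]]]}}

```text
time_s: 37.42
eef_pos: [0.5325, -0.0771, 0.143]
orientation: [1.521, 2.742, 0.02]
contact_force: [-3.9, 2.6, 2.1]
finger_gap: 0.157
```

Run:
```python
from h import *
s=read_state();x=R.from_rotvec(s["orientation"]).as_matrix()[:,0];print(np.degrees(np.arctan2(x[1],x[0])),s["joints"].round(2),s["contact_force"].round(1),plan([.5345,-.0768,.143],np.radians(-62)))
```

```text
121.9513688925612 [ 0.14  0.33 -0.21 -0.01 -1.02 -1.15] [-3.9  2.6  2.1] [np.float64(-0.0008), np.float64(0.0019), np.float64(-0.0), 0.069]
```

Emit:
{"fn": "drive_tool", "kwargs": {"moves": [[[0,0,0,0,0.04],[0,0,0,0,0.069],[0,0,0,0,0.069],[0,0,0,0,0.069]]]}}

```text
time_s: 37.92
eef_pos: [0.5324, -0.0769, 0.1429]
orientation: [1.615, 2.689, 0.02]
contact_force: [-0.6, 0.2, -0.7]
finger_gap: 0.152
```

Emit:
{"fn": "drive_tool", "kwargs": {"moves": [[[0.5,0,0,0,0],[0.6,0,0,0,0],[0.6,0,0,0,0],[0.6,0,0,-0.05,0],[0.6,0,0,-0.1,0],[0.6,0,0,-0.15,0],[0.6,0,0,-0.18,0]]]}}

```text
time_s: 38.8
eef_pos: [0.5308, -0.0786, 0.3261]
orientation: [1.613, 2.686, 0.024]
contact_force: [0.3, -0.2, -0.2]
finger_gap: 0.603
```

Run:
```python
from h import *
s=read_state();print(plan([.45,.2,.33],np.radians(-62)),plan([.45,.2,.33],np.pi/2))
```

```text
[np.float64(0.2839), np.float64(0.0597), np.float64(-0.0028), 0.0] [np.float64(0.2839), np.float64(0.0597), np.float64(-0.0028), 0.489]
```

Emit:
{"fn": "drive_tool", "kwargs": {"moves": [[[0.6,0.05,0.01,0,0],[0.6,0.1,0.02,0,0],[0.6,0.15,0.03,0,0],[0.6,0.2,0.042,0,0],[0.6,0.25,0.053,0,0],[0.6,0.284,0.06,0,0]]]}}

```text
time_s: 39.55
eef_pos: [0.4495, 0.2022, 0.3274]
orientation: [1.611, 2.687, 0.025]
contact_force: [0.6, -0.7, -0.5]
finger_gap: 0.6
```

Run:
```python
from h import *
T=grab_frame("top");S=grab_frame("scene")
c=(.5356,-.0751);px=301
q=rect(T,"top",c,.054,.06,px);H=cv2.cvtColor(q,cv2.COLOR_BGR2HSV).astype(int)
v,u=np.nonzero((H[...,0]<18)&(H[...,1]>140)&(H[...,2]>120));d=unrect((u.mean(),v.mean()),c,.06,px)-c;print("mark",np.degrees(np.arctan2(d[1],d[0])))
q=rect(T,"top",c,.096,.022,px);H=cv2.cvtColor(q,cv2.COLOR_BGR2HSV).astype(int)
b=(H[...,2]>100)&(H[...,1]<60);g=np.arange(px);b&=((g[:,None]-150)**2+(g-150)**2<150**2)
l=cv2.connectedComponentsWithStats(b.astype(np.uint8))
for i in range(1,l[0]):
    if l[2][i,4]<300:continue
    v,u=np.nonzero(l[1]==i);p=np.array([unrect(x,c,.022,px) for x in zip(u,v)])-c;mu=p.mean(0);a=np.linalg.svd(p-mu,full_matrices=False)[2][0];a*=np.sign(a@mu);print(len(u),mu.round(4),"axis",np.degrees(np.arctan2(a[1],a[0])))
r=tip_of("top","start_top");print([(at_z("top",x["uv"],.065).round(4),round(x["p"],2)) for x in r[:2]])
for n,im in(("top",T),("scene",S)):
    u0,v0=(proj(n,[.497,-.01,.065])[0]-16).astype(int);H=cv2.cvtColor(im[v0:v0+32,u0:u0+32],cv2.COLOR_BGR2HSV).astype(int)
    m=(abs(H[...,0]-65)<15)&(H[...,1]>130)&(H[...,2]>70);v,u=np.nonzero(m);uv=(u.mean()+u0,v.mean()+v0);print(n,uv,m.sum())
    if n=="top":tu=uv
    else:su=uv
print(tri(su,tu),[at_z("top",tu,z).round(4) for z in(.06,.07)],[at_z("scene",su,z).round(4) for z in(.06,.07)])
B=[rect(T,"top",c,.096,.05,390),rect(T,"top",c,.054,.06,390)]
cv2.imwrite("pics/k11.png",np.hstack(B))
```

```text
mark 27.777932353709094
2603 [ 0.018  -0.0081] axis 64.45145343078858
8152 [0.0099 0.0047] axis 30.226973167973068
[(array([ 0.4968, -0.0196,  0.065 ]), 0.56)]
top (np.float64(266.2439024390244), np.float64(223.0)) 41
scene (np.float64(nan), np.float64(nan)) 0
 ** On entry to DLASCL parameter number  4 had an illegal value
 ** On entry to DLASCL parameter number  4 had an illegal value
 ** On entry to DLASCL parameter number  4 had an illegal value
 ** On entry to DLASCL parameter number  4 had an illegal value
 ** On entry to DLASCL parameter number  5 had an illegal value
 ** On entry to DLASCL parameter number  4 had an illegal value<stdin>:15: RuntimeWarning: Mean of empty slice.
  ret = ret.dtype.type(ret / rcount)
Traceback (most recent call last):
  File "h.py", line 17, in tri
    s=np.linalg.lstsq(np.c_[d1,-d2],o2-o1,rcond=None)[0]
      ~~~~~~~~~~~~~~~^^^^^^^^^^^^^^^^^^^^^^^^^^^^^^^^
numpy.linalg.LinAlgError: SVD did not converge in Linear Least Squares
```

The knob's line measures about 25–30° against the mark at 28°, so they match. Next the button, with the gripper shut, its body turned to clear the yellow tab.

Run:
```python
from h import *
T=grab_frame("top");c=(.5356,-.0751)
print([at_z("top",(266.24,223.0),z).round(4) for z in(.06,.065,.07)])
cv2.imwrite("pics/k11.png",np.hstack([rect(T,"top",c,.096,.05,390),rect(T,"top",c,.054,.06,390)]))
print(plan([.4965,-.0092,.33],np.radians(156)),plan([.4965,-.0092,.2],np.radians(156)))
```

```text
[array([ 0.4958, -0.0094,  0.06  ]), array([ 0.495 , -0.0093,  0.065 ]), array([ 0.4941, -0.0092,  0.07  ])]
[np.float64(-0.207), np.float64(-0.0579), np.float64(-0.0038), -0.661] [np.float64(-0.207), np.float64(-0.0602), np.float64(0.1262), -0.661]
```

View pics/k11.png

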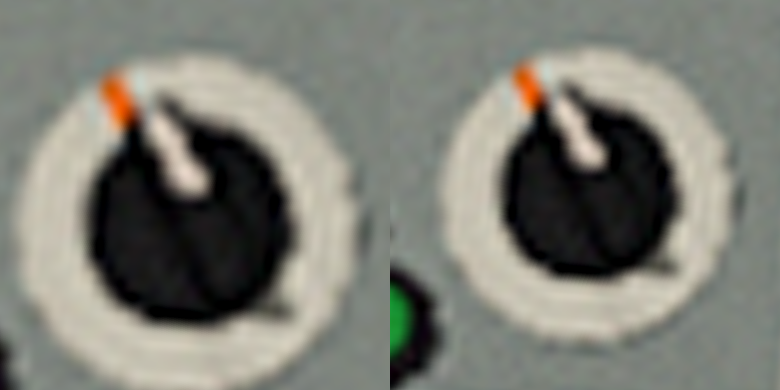

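The line is parallel to and directed at the orange mark.

Emit:
{"fn": "drive_tool", "kwargs": {"moves": [[[0,-0.04,-0.011,0,-0.1],[0,-0.08,-0.022,0,-0.2],[0,-0.12,-0.034,0,-0.32],[0,-0.16,-0.045,0,-0.45],[0,-0.195,-0.055,0.02,-0.58],[0,-0.207,-0.059,0.06,-0.661],[0,-0.207,-0.06,0.1,-0.661],[0,-0.207,-0.06,0.126,-0.661]]]}}

```text
time_s: 40.75
eef_pos: [0.4958, -0.0107, 0.1984]
orientation: [0.655, 3.061, 0.017]
contact_force: [-0.3, 0.7, -1.1]
finger_gap: -0.003
```

Run:
```python
from h import *
print(plan([.496,-.0092,.15],np.radians(156)),read_state()["eef_pos"],read_state()["finger_gap"])
```

```text
[np.float64(0.0009), np.float64(0.0008), np.float64(0.0484), -0.003] [ 0.49581232 -0.01072527  0.19840357] -0.0027373345043569847
```

Emit:
{"fn": "drive_tool", "kwargs": {"moves": [[[0,0.001,0.001,0.025,0],[0,0.001,0.001,0.042,0],[0,0.001,0.001,0.05,0],[0,0.001,0.001,0.053,0],[0,0.001,0.001,0.055,0]]]}}

```text
time_s: 41.38
eef_pos: [0.4963, -0.0092, 0.144]
orientation: [0.655, 3.06, 0.017]
contact_force: [-1.5, -1.3, 1.9]
finger_gap: -0.001
```

Emit:
{"fn": "drive_tool", "kwargs": {"moves": [[[0,0,0,0.0015,0],[0,0,0,0.003,0],[0,0,0,0.004,0],[0,0,0,0.004,0]]]}}

```text
time_s: 41.88
eef_pos: [0.4965, -0.0093, 0.1402]
orientation: [0.655, 3.06, 0.017]
contact_force: [-1.8, -0.7, 3.8]
finger_gap: 0.001
```

Emit:
{"fn": "drive_tool", "kwargs": {"moves": [[[0,0,0,0.001,0],[0,0,0,0.002,0],[0,0,0,0.003,0],[0,0,0,0.003,0]]]}}

```text
time_s: 42.38
eef_pos: [0.4965, -0.0093, 0.1385]
orientation: [0.654, 3.059, 0.016]
contact_force: [-5.9, -0.3, 15.4]
finger_gap: -0.001
```

The button is bottomed: 15 N, above the roughly 5 N spring. Now I retract and do a last check.

Emit:
{"fn": "drive_tool", "kwargs": {"moves": [[[0,0,0,-0.02,0],[0,0,0,-0.06,0],[0,0,0,-0.12,0],[0,0,0,-0.17,0],[0,0.06,0.02,-0.18,0],[0,-0.04,0.12,-0.18,0],[0,-0.06,0.16,-0.18,0],[0,-0.06,0.16,-0.18,0]]]}}

```text
time_s: 43.38
eef_pos: [0.6155, 0.1122, 0.3212]
orientation: [0.653, 3.058, 0.018]
contact_force: [0.8, 0.1, 1.2]
finger_gap: 0.002
```

Run:
```python
from h import *
print(read_state()["eef_pos"])
T=grab_frame("top");S=grab_frame("scene")
cv2.imwrite("pics/end.png",np.hstack([cv2.resize(S[60:320,120:390],(400,385)),cv2.resize(T[110:290,150:420],(400,267)) if 0 else cv2.resize(T[115:300,150:342],(400,385))]))
```

```text
[0.61549396 0.11223878 0.32115175]
```

View pics/end.png

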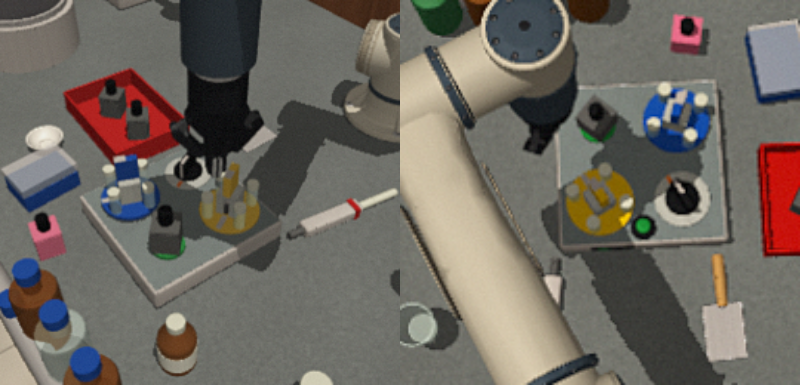

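Both carriers are seated, both caps are in the tub, the line is at the mark, and the other things are in place. Handing in.

```bash
python3 -c "
from plant import *
print(job_done(),read_state()['time_s'])"
```

```text
the job is handed in; nothing more can be done
the job is handed in; nothing more can be done
```

The job is handed in at about 43 s of robot time; no verdict is reported. There were two carriers, blue and yellow. I put their caps in the red tub and slid each carrier home on its spindle, keyed. I then turned the knob about 119° clockwise and pressed the start button last.

**Last checks**
- **Carriers:** both came to rest at the expected home height with light contact. The last picture shows both seated, both caps upright in the tub, and everything else in view undisturbed.
- **Knob:** two measures of the white line gave about 25° and 30°, against about 28° for the orange mark. The gripper was at 28° when it let go.
- **Button:** I pressed it to its stop, with 15 N on the tool against a spring of about 5 N.

**What disagreed or went less well**
- **Cameras:** they differed by about 3 mm in y, so I averaged them.
- **Blue carrier:** it was knocked aside early, so I measured it again before gripping. It touched the spindle lightly on the way down and went on freely after a shift of about 1.5 mm.
- **First cap:** it landed in the tub with about 48 N at the wrist, under the 120 N limit.
- **Start button in the scene camera:** an attempt to find it there failed, so I used the top view and the mixer's geometry.

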